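# Test the repaired battery packs on the probe tester

## Robot

A 6-joint arm with a two-finger parallel gripper is mounted at the origin on the work surface. World frame = base frame: x ahead of the robot, y to its left, z up, the work surface at z = 0. Lengths are in m, angles in rad, forces in N, time in s.
With the tool pointing down it reaches from about 0.425 to 0.95 m from the base axis. Payload 3.5 kg.
Tool frame: the origin (TCP) lies at the very end of the fingers, on their centre line; the grasp point (between the pads) lies 19 mm behind it; z points along the fingers, y is the direction in which the jaws open and shut (so a half turn about z gives the same grasp; the last joint's range is limited). The gripper opens to 85 mm and grips with 20 to 120 N. Pads are 22 mm wide; open, the fingers measure 114 mm over their backs; the gripper's body (76 mm by 85 mm) begins 54 mm behind the grasp point. The pads swing forward as they close: fully open they stand 13 mm farther back than shut.
Start: joints at [-0.15, 0.286, 1.577, -0, 1.279, -0.15], TCP at [0.675, 0, 0.231] pointing down, gripper open.
Joint ranges: [-2.77, 2.77], [-0.9, 2.22], [0.21, 2.48], [-1.53, 4.67], [0.24, 2.81], [-2.84, 2.84]. Speed limits (rad/s): [2.79, 2.79, 3.14, 3.14, 3.14, 3.14].

## Interface

Orientations are given as a unit quaternion [x, y, z, w].
In Python, from plant import get_state, vision, ctrl, cut_out gives the robot as it stands.
- The arm moves only by the tool jog_arm, never from a script. Its argument "commands" is text: rows parted by semicolons, each of 6 numbers parted by spaces: the shift along the world's x, y, z in m, then the turn, a rotation vector about the world's x, y, z in rad. A call has 1 to 20 rows; each row is the pose to reach, as a shift and turn from the pose commanded when the call began; what a row does not reach only later rows make up. A row lasts 1/8 s, in which the tool goes at most 62.5 mm and 10.7 degrees, less where a joint would pass 70% of its speed; a pose out of reach is approached as far as the arm can. A call with a gripper value outside its range is refused whole. "gripper" is the opening in per cent of the stroke, from 0 (shut) to 100 (fully open), set as the call begins (left out, the last holds). The fingers move at their own pace and stop on an object; "grip_force" is the grip in N (left out, the last holds). Time passes only in rows, so rows that repeat a pose let the fingers close. It gives the time, the measured TCP pose, the force and the opening at its end, in the units of the state.
- get_state(): the state, without advancing time (a new reading comes with each control period).
- vision.read_camera(name): name is "scene" or "side" or "wrist"; returns a dict with "frame" (480x640x3 uint8, red, green, blue), "z_map" (480x640 float32, m along the optical axis (not along the pixel's ray), 0 where there is no reading), "fx", "fy", "cx", "cy" (pixels), "R" (3x3) and "t" (3): a world point X has camera coordinates R X + t. Camera axes: x right, y down, z forward; pixel columns grow to the right and rows downward; lengths in m; the calibration is good to about 2 mm. A picture is of the moment at which its call begins.
- ctrl.sign_off(): hands the job in, once; it reports no verdict.
Trained networks look in the newest picture that a camera, given by its name, has taken for a name from the list of things; names that differ only in an ending like _2 or _b are one class to them, and where a whole thing is asked for, a point or a joint stands for the part that bears it (a point fixed in the world has none). Each returns a list of dicts, best first, with "conf" (0 to 1); they miss things now and then, are a little off and sometimes report something else, mostly with a low value. They report only what shows in the picture. A call takes as long as a camera call. They do not tell look-alikes from the thing itself.
- cut_out(camera, query): "pixels" (480x640 bool, what is visible of it) and "box" ([centre column, centre row, width, height] in pixels, round what is visible of it).
The state is a dict: "time": time; "qpos": joint angles; "dq": joint speeds; "joint_efforts": joint torques, N m; "eef_pos": TCP position; "tcp_rot": TCP orientation; "contact_force": force on the tool from outside, world axes, zero at the start; "wrist_torque": the same for the moment, N m; "opening": opening from 0.0 (shut) to 1.0 (fully open).
Only numpy, scipy, OpenCV 4.12 (cv2) and the standard library are available. Lean on these libraries where they do the work, as an engineer would, in place of code of your own. Each camera call takes 0.05 s, during which the arm holds its last target.

## Task

Run the repaired battery packs (two or three) through the bench tester: lay each one in a bay with its contacts towards the probes, push the sprung probe bar forward by its lever and park the lever in its notch so that it stays there by itself, then press the test key just until it clicks, without driving it on to its stop. Then free the lever so that the probe bar goes all the way back, and lay the packs, right way up, side by side on the floor of the grey tray. Leave everything else on the table where it is.

Things in the scene. Friction and masses are not known exactly. Their poses are not given: they have to be found in the camera images.
- pack1: Battery pack, a black plastic bar 110 long, 34 wide, 40 high, about 0.28 kg (one of two or three alike; absent ones read None). Origin: centre of its underside; x runs along its length to the terminal end, z up. The last 14 mm at the terminal end is a grey step 26 mm high with three brass contacts; the rest, x = -55 to +41 mm, has the full height.
- pack1_end (a point): Middle of the end face with the brass contacts: 55 mm from the pack's origin along its x, 13 mm up.
- pack2: Another battery pack exactly like pack1.
- pack2_end (a point): The same point on pack2.
- pack3: Another battery pack exactly like pack1.
- pack3_end (a point): The same point on pack3.
- tester: Grey bench tester for battery packs, fixed; its base reaches from x = -100 to +100 and y = -154 to +135 mm of its origin (underside), deck 34 mm high, front (-x) towards the robot. Three open bays side by side, the probe bar behind them (+x), and at the left (y above +61 mm) a console 52 mm high with the test key in front, a small screen, and the steel gate of the lever at the back.
- bay1 (a point): Where the origin of a pack in the rightmost bay belongs, on the deck at tester x = -27, y = -120 mm (5 mm either way along the bay will do); pack x along tester x, contacts towards the probes. Bays are 42 mm wide between ribs 10 mm high; a front stop 20 mm high has its inner face at tester x = -88 mm. The spring probes, withdrawn, stand at x = +56 mm.
- bay2 (a point): The same point of the middle bay, tester y = -54 mm.
- bay3 (a point): The same point of the bay next to the console, tester y = +12 mm.
- probe_bar (a joint): How far the sprung probe bar is pushed forward to the packs (along tester -x), m: 0 withdrawn, 0.050 end of travel. Its spring pulls it back with 5 N at 0, 9 N at 0.040, and each pack in a bay adds about 1.5 N near the end. Only its lever in the notch holds it forward, at 0.040; otherwise it snaps back.
- lever (a joint): Sideways lean (to tester +y) of the upright lever that rides on the probe bar, rad: about 0.07 in the straight slot of the gate, 0.22 in the holding notch on the slot's left (+y) side, to which a light spring (1 N at the ball) leans it. It enters the notch only with the bar beyond 0.040. To free it, push the bar 2 or 3 mm forward, then the ball back to the right, to 0.07 or less.
- lever_ball (a point): Centre of the black ball, 26 mm across, on the lever's 8 mm rod, 90 mm above the table; withdrawn it is at tester x = +70, y = +99 mm. Into the notch it goes 42 to 48 mm along tester -x, then 12 mm along +y. The rod below is free down to the gate, 52 mm above the table; nothing stands higher near it than packs in the bays (74 mm).
- key (a joint): How far the test key is pressed, m: 0 up, 0.009 hard stop. A dome key: its force rises to about 5 N at 0.0023 (the click), drops to 2 N at 0.0051, rises again past 5 N at 0.007 and to 11 N at the stop. It springs up when let go.
- key_top (a point): Centre of the top of the test key, a round grey cap 28 mm across standing 12 mm proud of the console, 64 mm above the table when up; tester x = -74, y = +94 mm. It moves straight down. (The three flat little bars beside it are printed keys that do not move.)
- tray: Open grey plastic tray fixed on the table, 165 (x) by 240 (y) by 30 mm high, walls 4 mm, floor 4 mm. Its origin is the centre of its underside.
- adapter: White plug-in power adapter without its lead, 80 by 45 by 32 mm, lying among the packs. Not part of the job.
- multimeter: Grey handheld multimeter, 150 by 76 by 43 mm, lying on its back. Not part of the job.
- solder_reel: Steel reel, 60 mm across, 40 high. Not part of the job.
- flux_jar: Small jar, 56 mm across, 45 high. Not part of the job.
- brush: Cleaning brush, 180 mm long, lying. Not part of the job.
Not all that is in view belongs to the job. What is shaped like the pack3 but orange or purple is not meant.

How it is judged:
By the outcome, as a careful person would: the job done as asked, in the order asked, and still so for the second after the job is handed in, with the robot touching nothing.
Of pack1, pack2, pack3 only 2 to 3 are there at a start; the rules pass over those that are not, and their reading is None.
At some moment in a run one of pack1, pack2, pack3 may be knocked a few centimetres aside while the robot is not near it.
Once in a run the grip may slacken for a moment while it holds something.
It also fails if it takes over 210 s, if anything falls off the work surface, if the arm or the gripper's body presses on something with over 40 N, if the wrist force passes 120 N, or if a joint passes its speed limit or range.

## Working session

There is one attempt and no reset: what is moved stays moved. The work goes in short steps, Python scripts to look and compute and a tool call to move; the robot and the scene stay as the last step left them, time stands still between calls to the robot, and variables do not carry over. Pictures are saved under pics/ and viewed, and the job is handed in when it is done.

Besides the shell and the picture viewer there is one more tool, called as name(argument=value, ...), one argument or row to a line, values as JSON. jog_arm: Moves the arm, as the interface text tells. Its arguments: {"type":"object","properties":{"commands":{"type":"string"},"gripper":{"type":"number"},"grip_force":{"type":"number"}},"required":["commands"]}

```bash
ls; mkdir -p pics
cat > h.py <<'E'
import numpy as np, cv2
from plant import get_state, vision, ctrl, cut_out
def cam(n,save=None):
    c=vision.read_camera(n)
    if save: cv2.imwrite('pics/'+save,c['frame'][:,:,::-1])
    return c
def world(c,mask=None):
    z=c['z_map']; v,u=np.mgrid[0:480,0:640]
    P=np.stack([(u-c['cx'])/c['fx']*z,(v-c['cy'])/c['fy']*z,z],-1)
    return (P-c['t'])@c['R']   # R^T (P-t)
def proj(c,X):
    p=c['R']@np.array(X)+c['t']; return p[0]/p[2]*c['fx']+c['cx'],p[1]/p[2]*c['fy']+c['cy']
E
python3 - <<'E'
from h import *
for n in ['scene','side','wrist']:
    c=cam(n,n+'0.png'); print(n,c['fx'],c['R'].round(3).tolist(),c['t'].round(3).tolist())
print(get_state())
E
```

```text
pics
scene 465.8713180507162 [[-0.047, 0.999, -0.019], [0.556, 0.01, -0.831], [-0.83, -0.049, -0.556]] [0.011, -0.209, 1.426]
side 466.8450208982247 [[0.859, -0.511, -0.004], [-0.26, -0.429, -0.865], [0.441, 0.745, -0.502]] [-0.431, 0.216, 0.864]
wrist 340.8581169272683 [[1.0, 0.0, -0.002], [0.001, -0.946, 0.324], [-0.002, -0.324, -0.946]] [-0.675, -0.042, 0.382]
{'time': 0.15, 'qpos': array([-1.49986302e-01,  2.87000412e-01,  1.57785965e+00,  9.55858730e-06,
        1.27858934e+00, -1.50031416e-01]), 'dq': array([ 0.00123762, -0.00435152, -0.00500913,  0.00088103,  0.00014689,
       -0.00107669]), 'joint_efforts': array([ 7.91554030e-04, -4.06602967e+01, -2.93140125e+01, -8.94972595e-05,
        3.96185191e-03, -2.97825103e-06]), 'eef_pos': array([6.74484236e-01, 1.19089787e-04, 2.30229178e-01]), 'tcp_rot': array([ 7.07091503e-01,  7.07121450e-01, -5.47299461e-04, -7.49909252e-04]), 'contact_force': array([ 0.00872287, -0.52050893,  0.7933036 ]), 'wrist_torque': array([ 0.00037877,  0.00685644, -0.05656987]), 'opening': 0.9990566965665123}
```

View pics/scene0.png

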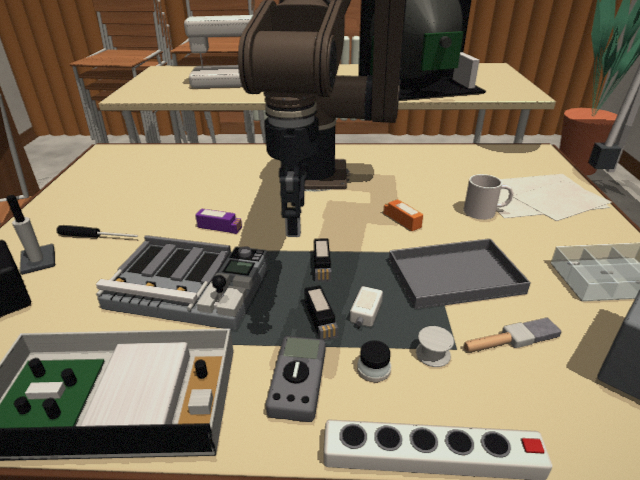

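View pics/side0.png

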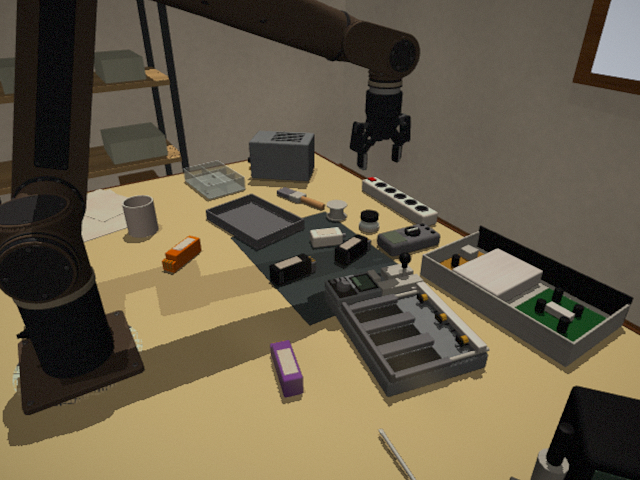

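View pics/wrist0.png

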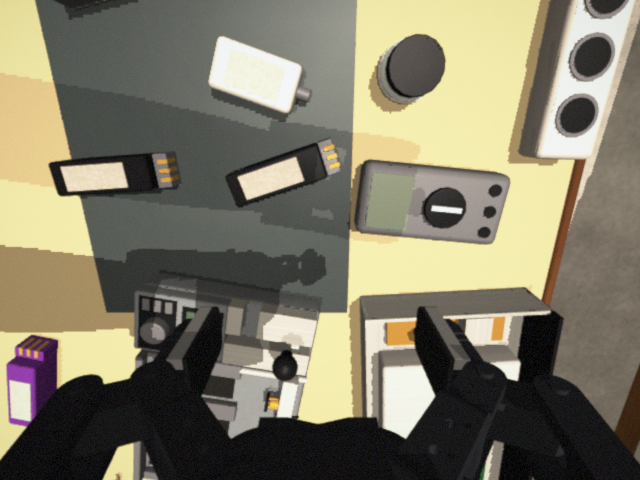

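```bash
cat > m.py <<'E'
from h import *
def packs(c,cn,q='pack1'):
    W=world(c); out=[]
    for d in cut_out(cn,q):
        P=W[d['pixels']&(c['z_map']>0)]
        if len(P)<50: print('small',d['conf'],d['box']); continue
        out.append((d['conf'],d['box'],P))
    return out
def toprect(P,zl,zh):
    Q=P[(P[:,2]>zl)&(P[:,2]<zh)]
    r=cv2.minAreaRect((Q[:,:2]*1000).astype(np.float32)); return len(Q),r
E
python3 - <<'E'
from m import *
for n in ['wrist','scene','side']:
    c=cam(n)
    for q in ['pack1','tester','tray','lever_ball','key_top','adapter','multimeter']:
        for cf,b,P in packs(c,n,q):
            if cf<.3: continue
            print(n,q,round(cf,2),np.round(b),P.min(0).round(3),np.median(P,0).round(3),P.max(0).round(3), toprect(P,.034,.046) if q=='pack1' else '')
E
```

```text
wrist pack1 0.84 [284. 172. 112.  72.] [ 0.574 -0.004 -0.001] [0.641 0.038 0.041] [0.699 0.07  0.044] (3418, ((633.0277709960938, 34.43555450439453), (95.82005310058594, 34.18761444091797), 18.329118728637695))
wrist pack1 0.76 [115. 174. 128.  44.] [ 0.391  0.008 -0.001] [0.477 0.037 0.041] [0.526 0.056 0.045] (3487, ((462.81085205078125, 34.650390625), (96.3805923461914, 34.27985382080078), 3.8343565464019775))
wrist pack1 0.71 [ 33. 384.  56.  94.] [ 0.237 -0.327 -0.   ] [ 0.321 -0.212  0.035] [0.603 0.013 0.308] (1877, ((309.3106384277344, -234.15858459472656), (96.6528549194336, 35.09357833862305), 75.5049057006836))
wrist tester 0.71 [227. 375. 185. 206.] [ 0.407 -0.43  -0.001] [ 0.584 -0.143  0.047] [0.676 0.018 0.316] 
wrist tray 0.81 [82.  6. 58. 11.] [ 0.446  0.184 -0.   ] [0.457 0.186 0.011] [0.481 0.192 0.03 ] 
wrist tray 0.4 [279. 380.  40.  75.] [ 0.605 -0.262  0.033] [ 0.639 -0.199  0.059] [ 0.653 -0.135  0.105] 
wrist lever_ball 0.57 [228. 377. 191. 205.] [ 0.391 -0.431 -0.001] [ 0.584 -0.143  0.047] [0.676 0.018 0.316] 
wrist lever_ball 0.56 [284. 361.  30.  35.] [ 0
[... 3200 characters left out ...]
000427246094, 34.863216400146484), 34.99375534057617))
side tester 0.65 [409. 324. 166. 145.] [ 0.428 -0.404 -0.002] [ 0.536 -0.28   0.039] [ 0.746 -0.026  0.105] 
side tray 0.72 [254. 221.  99.  52.] [ 0.394  0.179 -0.003] [0.503 0.317 0.006] [0.607 0.45  0.033] 
side lever_ball 0.44 [407. 264.  10.  21.] [ 0.628 -0.165  0.051] [ 0.637 -0.155  0.091] [ 0.648 -0.143  0.105] 
side key_top 0.47 [345. 286.  14.  12.] [ 0.486 -0.143  0.054] [ 0.497 -0.135  0.064] [ 0.51  -0.118  0.067] 
side adapter 0.81 [329. 236.  37.  23.] [ 0.573  0.088 -0.001] [0.613 0.109 0.027] [0.689 0.164 0.036] 
side multimeter 0.73 [410. 239.  63.  34.] [ 0.636 -0.143 -0.003] [ 0.78  -0.017  0.033] [0.91  0.086 0.101]
```

jog_arm(
  commands="-0.03 -0.05 0.03 0 0 -0.05; -0.06 -0.1 0.05 0 0 -0.1; -0.1 -0.15 0.08 0 0 -0.17; -0.1 -0.19 0.08 0 0 -0.17; -0.1 -0.19 0.08 0 0 -0.17; -0.1 -0.19 0.08 0 0 -0.17",
)

```text
time: 2.1
eef_pos: [0.5749, -0.1896, 0.3109]
tcp_rot: [0.765, 0.644, 0.0, -0.0]
contact_force: [0.1, 0.2, 0.3]
opening: 0.999
```

Run:
```python
from m import *
c=cam('wrist','w1.png'); W=world(c); np.save('w1.npy',W)
print(get_state()['eef_pos'],get_state()['tcp_rot'])
for q in ['key_top','lever_ball','tester','pack1']:
    for cf,b,P in packs(c,'wrist',q):
        print(q,round(cf,2),np.round(b),np.median(P,0).round(4),P.max(0).round(3))
        if q=='key_top':
            Q=P[P[:,2]>.0605]; print(len(Q),cv2.minEnclosingCircle((Q[:,:2]*1e3).astype(np.float32)),np.median(Q[:,2]))
# height band masks
Z=W[:,:,2]; ok=(c['z_map']>0)
im=np.clip(Z/0.1*255,0,255).astype(np.uint8); cv2.imwrite('pics/w1z.png',cv2.applyColorMap(im,cv2.COLORMAP_JET))
```

```text
[ 0.57501854 -0.18909133  0.3107623 ] [ 7.64344252e-01  6.44808127e-01 -1.09980305e-05 -5.86798583e-04]
key_top 0.73 [240. 157.  23.  28.] [ 0.4994 -0.1273  0.0646] [ 0.512 -0.114  0.067]
481 ((498.2206115722656, -127.58008575439453), 13.887556076049805) 0.06470341495834853
lever_ball 0.81 [375. 155.  27.  23.] [ 0.6395 -0.1476  0.1002] [ 0.652 -0.136  0.105]
lever_ball 0.24 [317.  10.  42.  20.] [0.6023 0.0097 0.0312] [0.635 0.026 0.043]
pack1 0.97 [186.  20. 114.  40.] [0.4596 0.0231 0.0402] [0.525 0.057 0.044]
pack1 0.84 [132. 257.  46.  89.] [ 0.3178 -0.2233  0.0397] [ 0.34  -0.172  0.044]
pack1 0.75 [317.  10.  42.  19.] [0.6032 0.0098 0.0298] [0.636 0.023 0.043]
```

View pics/w1.png

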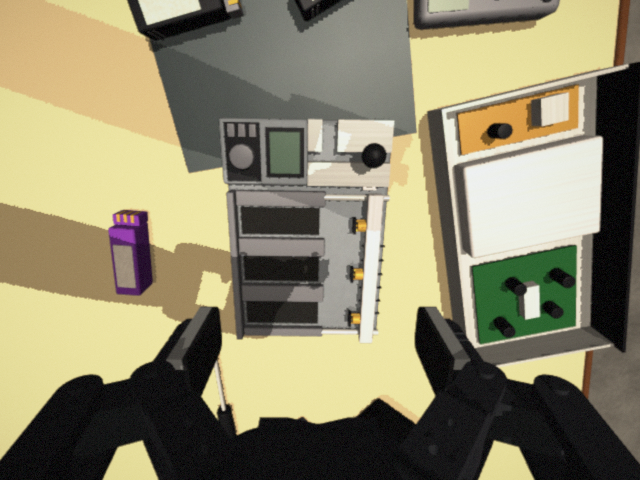

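Run:
```python
from m import *
from scipy.optimize import minimize
W=np.load('w1.npy').reshape(-1,3)
W=W[(W[:,0]>.4)&(W[:,0]<.72)&(W[:,1]>-.42)&(W[:,1]<-.06)]
# deck floor points in bays z 31..37, ribs 42..46, key
def loc(p,P):
    c,s=np.cos(p[2]),np.sin(p[2]); d=P[:,:2]*1e3-p[:2]
    return np.c_[c*d[:,0]+s*d[:,1],-s*d[:,0]+c*d[:,1]]
for yaw in np.radians([-9,-9.5,-10,-10.5,-11]):
    L=loc((557,-234,yaw),W)
    m=(W[:,2]>.040)&(W[:,2]<.0475)&(L[:,0]>-80)&(L[:,0]<40)&(L[:,1]<60)
    h,_=np.histogram(L[m,1],bins=np.arange(-165,62,1)); print(np.degrees(yaw),(h.astype(float)**2).sum())
L=loc((557,-234,np.radians(-10)),W)
m=(W[:,2]>.040)&(W[:,2]<.0475)&(L[:,0]>-80)&(L[:,0]<40)
h,e=np.histogram(L[m,1],bins=np.arange(-165,80,2)); print([(int(a),int(b)) for a,b in zip(e,h)])
m=(W[:,2]>.049)&(W[:,2]<.058)&(L[:,1]<50)
h,e=np.histogram(L[m,0],bins=np.arange(-110,110,2)); print([(int(a),int(b)) for a,b in zip(e,h)])
m=(W[:,2]>.049)&(W[:,2]<.055)&(L[:,0]<30)
h,e=np.histogram(L[m,1],bins=np.arange(40,150,2)); print([(int(a),int(b)) for a,b in zip(e,h)])
```

```text
-9.0 272889.0
-9.5 286220.0
-10.0 292309.0
-10.5 292835.0
-11.0 291958.0
[(-165, 0), (-163, 0), (-161, 0), (-159, 0), (-157, 0), (-155, 19), (-153, 61), (-151, 99), (-149, 101), (-147, 110), (-145, 134), (-143, 140), (-141, 76), (-139, 0), (-137, 0), (-135, 0), (-133, 0), (-131, 0), (-129, 0), (-127, 0), (-125, 0), (-123, 0), (-121, 0), (-119, 0), (-117, 0), (-115, 0), (-113, 0), (-111, 0), (-109, 0), (-107, 0), (-105, 0), (-103, 0), (-101, 0), (-99, 50), (-97, 91), (-95, 94), (-93, 97), (-91, 93), (-89, 86), (-87, 110), (-85, 91), (-83, 90), (-81, 110), (-79, 88), (-77, 163), (-75, 59), (-73, 0), (-71, 0), (-69, 0), (-67, 0), (-65, 0), (-63, 0), (-61, 0), (-59, 0), (-57, 0), (-55, 0), (-53, 0), (-51, 0), (-49, 0), (-47, 0), (-45, 0), (-43, 0), (-41, 0), (-39, 0), (-37, 0), (-35, 0), (-33, 55), (-31, 126), (-29, 93), (-27, 117), (-25, 105), (-23, 118), (-21, 107), (-19, 114), (-17, 116), (-15, 101), (-13, 127), (-11, 152), (-9, 55), (-7, 0), (-5, 0), (-3, 0), (-1, 0), (1, 0), (3, 0), (5, 0), (7, 0), (9, 0), (11, 0), (13, 0), (15, 0), (17, 0), (19, 0), (21, 0), (23, 0), (25, 0), (27, 
[... 1204 characters left out ...]
84, 43), (86, 10), (88, 0), (90, 0), (92, 0), (94, 0), (96, 0), (98, 0), (100, 0), (102, 0), (104, 0), (106, 0)]
[(40, 11), (42, 5), (44, 10), (46, 11), (48, 10), (50, 9), (52, 7), (54, 0), (56, 0), (58, 0), (60, 47), (62, 184), (64, 182), (66, 163), (68, 207), (70, 198), (72, 153), (74, 196), (76, 213), (78, 179), (80, 150), (82, 173), (84, 179), (86, 147), (88, 82), (90, 105), (92, 113), (94, 111), (96, 88), (98, 100), (100, 138), (102, 151), (104, 164), (106, 138), (108, 158), (110, 160), (112, 185), (114, 194), (116, 169), (118, 158), (120, 132), (122, 151), (124, 161), (126, 163), (128, 171), (130, 200), (132, 204), (134, 108), (136, 0), (138, 0), (140, 0), (142, 0), (144, 0), (146, 0)]
```

jog_arm(
  commands="-0.02 0.04 0 0 0 -0.17; -0.04 0.08 -0.02 0 0 -0.34; -0.06 0.12 -0.04 0 0 -0.51; -0.08 0.16 -0.07 0 0 -0.68; -0.1 0.2 -0.1 0 0 -0.85; -0.112 0.224 -0.14 0 0 -1.02; -0.112 0.224 -0.17 0 0 -1.19; -0.112 0.224 -0.19 0 0 -1.335; -0.112 0.224 -0.19 0 0 -1.335; -0.112 0.224 -0.19 0 0 -1.335",
  gripper=68,
  grip_force=60,
)

```text
time: 3.6
eef_pos: [0.4637, 0.0342, 0.1223]
tcp_rot: [0.999, 0.034, 0.001, 0.0]
contact_force: [0.3, -0.3, 0.5]
opening: 0.682
```

Run:
```python
from m import *
s=get_state(); print(s['eef_pos'],s['tcp_rot'],s['qpos'].round(2))
for n in ['wrist','scene']:
    c=cam(n,n+'2.png')
    for cf,b,P in packs(c,n,'pack1'):
        print(n,round(cf,2),np.round(b),toprect(P,.034,.046))
```

```text
[0.46368747 0.03420728 0.12230494] [9.99415147e-01 3.41875156e-02 7.50919608e-04 1.19922329e-04] [-0.15 -0.06  2.17  0.    1.03  1.36]
wrist 0.98 [586. 416. 109.  88.] (2453, ((311.26629638671875, -228.6002655029297), (85.37162017822266, 33.93830108642578), 74.1978988647461))
wrist 0.81 [ 60. 402.  80.  76.] (1551, ((297.80120849609375, 254.87408447265625), (38.06516647338867, 35.75265121459961), 35.01683807373047))
wrist 0.79 [318. 233.  45. 153.] (6071, ((462.26422119140625, 35.03298568725586), (96.27749633789062, 34.07206726074219), 4.091113090515137))
wrist 0.74 [350.  37.  70.  71.] (3367, ((603.039794921875, 24.615245819091797), (33.31631088256836, 34.722190856933594), 17.70553970336914))
scene 0.96 [321. 260.  16.  37.] (417, ((462.6380615234375, 33.958255767822266), (100.17471313476562, 34.141658782958984), 4.097509860992432))
scene 0.84 [403. 215.  41.  31.] (305, ((275.03857421875, 237.52467346191406), (95.02224731445312, 36.03826904296875), 34.28761672973633))
scene 0.74 [219. 220.  50.  27.] (301, ((311.9963684082031, -235.61524963378906), (97.08805084228516, 34.88347625732422), 76.93413543701172))
scene 0.7 [323. 313.  36.  55.] (642, ((633.945556640625, 33.41282653808594), (95.68982696533203, 33.9244499206543), 17.652666091918945))
scene 0.47 [244. 253.  14.  15.] (0, ((0.0, 0.0), (0.0, 0.0), 0.0))
```

View pics/wrist2.png

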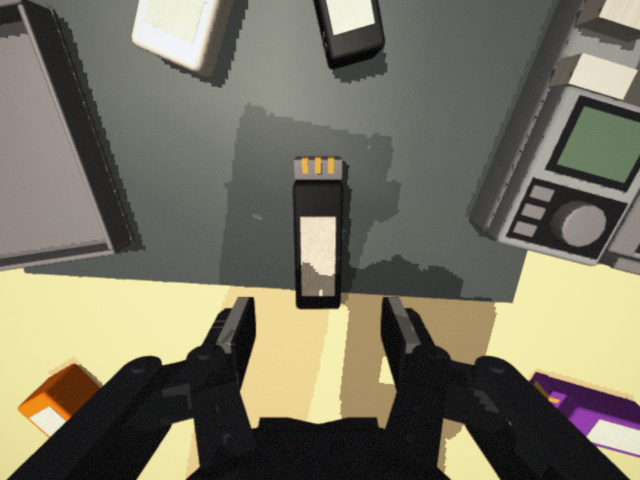

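jog_arm(
  commands="-0.001 0.001 -0.05 0 0 0; -0.001 0.001 -0.09 0 0 0; -0.001 0.001 -0.111 0 0 0; -0.001 0.001 -0.111 0 0 0; -0.001 0.001 -0.111 0 0 0",
)

```text
time: 4.42
eef_pos: [0.4632, 0.0348, 0.0116]
tcp_rot: [0.999, 0.033, 0.001, 0.0]
contact_force: [0.0, -0.5, -0.1]
opening: 0.677
```

jog_arm(
  commands="0 0 0 0 0 0; 0 0 0 0 0 0; 0 0 0 0 0 0; 0 0 0 0 0 0",
  gripper=20,
  grip_force=60,
)

```text
time: 4.92
eef_pos: [0.4635, 0.0348, 0.012]
tcp_rot: [0.999, 0.033, 0.002, 0.0]
contact_force: [-0.5, 0.4, 6.2]
opening: 0.387
```

jog_arm(
  commands="0 0 0.06 0 0 0; 0 -0.02 0.115 0 0 0; 0.01 -0.08 0.125 0 0 -0.06; 0.015 -0.14 0.125 0 0 -0.12; 0.02 -0.2 0.125 0 0 -0.18; 0.03 -0.26 0.125 0 0 -0.246; 0.037 -0.32 0.125 0 0 -0.246; 0.0375 -0.36 0.12 0 0 -0.246; 0.0375 -0.38 0.11 0 0 -0.246; 0.0375 -0.38 0.1 0 0 -0.246; 0.0375 -0.38 0.1 0 0 -0.246",
)

```text
time: 6.3
eef_pos: [0.4984, -0.3423, 0.108]
tcp_rot: [0.996, -0.089, -0.002, -0.002]
contact_force: [-0.3, 0.2, -3.1]
opening: 0.391
```

Run:
```python
from m import *
s=get_state(); print(s['eef_pos'],s['tcp_rot'],s['opening'],s['contact_force'])
for n in ['wrist','side','scene']:
    c=cam(n,n+'3.png')
    for cf,b,P in packs(c,n,'pack1'):
        print(n,round(cf,2),np.round(b),np.percentile(P[:,2],95).round(3),toprect(P,np.percentile(P[:,2],95)-.006,.2))
```

```text
[ 0.49840133 -0.34231283  0.10795441] [ 0.99598681 -0.08945975 -0.00191687 -0.00188321] 0.3907765995658531 [-0.31835348  0.22556577 -3.1342383 ]
wrist 0.9 [197. 452.  47.  55.] 0.041 (440, ((413.7369079589844, -259.0647277832031), (22.109329223632812, 248.064697265625), 56.17457580566406))
wrist 0.62 [317. 301.  93. 252.] 0.138 (16035, ((502.14300537109375, -342.26806640625), (34.18565368652344, 87.99958038330078), 79.72467041015625))
side 0.97 [422. 324.  64.  45.] 0.139 (492, ((494.5325622558594, -347.95709228515625), (65.798095703125, 95.09284973144531), 47.36689376831055))
side 0.82 [287. 369.  33.  59.] 0.042 (822, ((309.38763427734375, -237.70700073242188), (97.06578826904297, 34.504669189453125), 75.46084594726562))
side 0.79 [353. 253.  41.  35.] 0.042 (306, ((633.02001953125, 31.725231170654297), (96.79183197021484, 36.504032135009766), 18.22148323059082))
side 0.63 [392. 240.  24.  23.] 0.037 (314, ((754.6026611328125, 4.490947723388672), (73.5196762084961, 73.81230926513672), 85.42901611328125))
side 0.58 [180. 256.  41.  39.] 0.042 (314, ((275.3425598144531, 235.32546997070312), (98.41232299804688, 35.00556945800781), 35.6679801940918))
scene 0.94 [320. 314.  35.  53.] 0.042 (629, ((633.27294921875, 33.86606216430664), (97.2051773071289, 34.47991180419922), 18.196304321289062))
scene 0.91 [134. 232.  44.  34.] 0.14 (283, ((521.2059326171875, -342.4254150390625), (68.51414489746094, 63.28531265258789), 56.21703338623047))
scene 0.77 [404. 215.  39.  31.] 0.042 (277, ((274.5866394042969, 236.3382110595703), (95.90959167480469, 34.28032684326172), 36.21023178100586))
scene 0.55 [218. 220.  48.  26.] 0.042 (300, ((309.6570739746094, -235.771484375), (95.53756713867188, 36.96429443359375), 74.70113372802734))
```

View pics/wrist3.png

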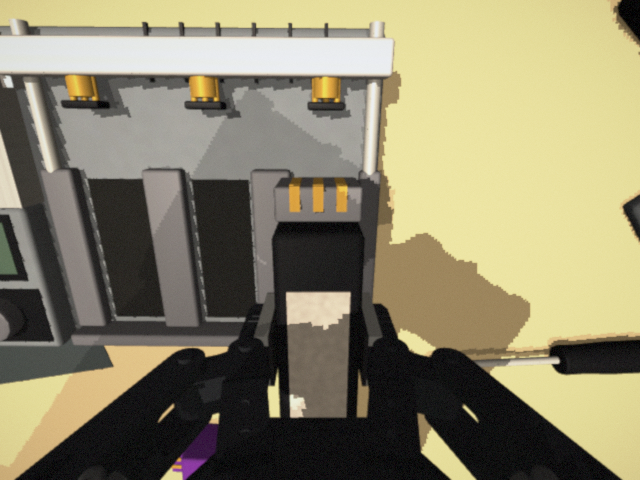

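View pics/side3.png

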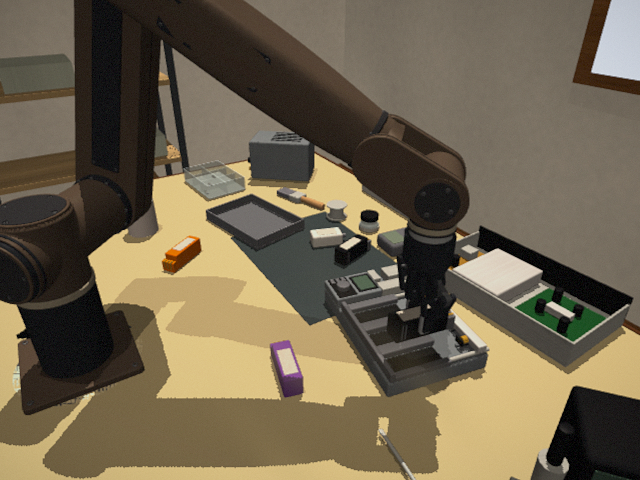

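```bash
cat >> m.py <<'E'
TO=np.array([555.5,-233.2]); TY=np.radians(-10.2)
def loc(W):
    c,s=np.cos(TY),np.sin(TY); d=W[...,:2]*1e3-TO
    return np.stack([c*d[...,0]+s*d[...,1],-s*d[...,0]+c*d[...,1],W[...,2]*1e3],-1)
def t2w(x,y):
    c,s=np.cos(TY),np.sin(TY); return np.round(TO+[c*x-s*y,s*x+c*y],1)
E
python3 - <<'E'
from m import *
s=get_state(); print(s['eef_pos'],loc(s['eef_pos']))
c=cam('wrist'); L=loc(world(c))
for d in cut_out('wrist','pack1'):
    P=L[d['pixels']&(c['z_map']>0)]; P=P[P[:,2]>90]
    if len(P)<500: continue
    Q=P[P[:,2]>134]; print('top',np.percentile(Q,[1,99],axis=0).round(1))
    Q=P[(P[:,2]>100)&(P[:,2]<128)]; print('step',np.percentile(Q,[1,99],axis=0).round(1))
F=L.reshape(-1,3)
m=(F[:,2]>41)&(F[:,2]<47)&(F[:,0]>-40)&(F[:,0]<30)
h,e=np.histogram(F[m,1],bins=np.arange(-165,62,1)); print([(int(a),int(b)) for a,b in zip(e,h) if b>5])
m=(F[:,2]>50)&(F[:,2]<58)&(F[:,1]<50); h,e=np.histogram(F[m,0],bins=np.arange(-110,100,1)); print([(int(a),int(b)) for a,b in zip(e,h) if b>15])
E
```

```text
[ 0.49994981 -0.34435723  0.11098916] [ -34.98799909 -119.23754739  110.9891606 ]
top [[ -71.9 -134.7  136.1]
 [  12.  -102.1  141.4]]
step [[  11.7 -134.9  104.2]
 [  26.8 -102.   127.6]]
[(-155, 13), (-154, 109), (-153, 129), (-152, 150), (-151, 168), (-150, 165), (-149, 150), (-148, 121), (-147, 120), (-146, 79), (-145, 56), (-144, 41), (-143, 12), (-99, 8), (-98, 8), (-97, 8), (-96, 6), (-95, 15), (-94, 14), (-93, 22), (-92, 38), (-91, 79), (-90, 102), (-89, 102), (-88, 136), (-87, 147), (-86, 142), (-85, 143), (-84, 152), (-83, 132), (-82, 140), (-81, 146), (-80, 144), (-79, 142), (-78, 142), (-77, 124), (-76, 80), (-34, 132), (-33, 230), (-32, 152), (-31, 143), (-30, 156), (-29, 140), (-28, 137), (-27, 143), (-26, 150), (-25, 146), (-24, 133), (-23, 145), (-22, 141), (-21, 150), (-20, 147), (-19, 135), (-18, 156), (-17, 147), (-16, 136), (-15, 149), (-14, 139), (-13, 136), (-12, 141), (-11, 106), (-10, 35), (31, 15), (32, 234), (33, 272), (34, 170), (35, 159), (36, 147), (37, 139), (38, 145), (39, 154), (40, 173), (41, 196), (42, 191), (43, 167), (44, 172), (45, 151), (46, 180), (47, 129), (48, 161), (49, 134), (50, 83), (51, 29), (59, 66), (60, 429)]
[(-98, 135), (-97, 171), (-96, 185), (-95, 186), (-94, 205), (-93, 189), (-92, 256), (-91, 442), (-90, 410), (-89, 37), (53, 34), (54, 186), (55, 232), (56, 235), (57, 209), (58, 123), (59, 139), (60, 168), (61, 169), (62, 161), (63, 169), (64, 166), (65, 173), (66, 174), (67, 167), (68, 173), (69, 542), (70, 581), (71, 153), (72, 83), (73, 85), (74, 90), (75, 101), (76, 106), (77, 96), (78, 80), (79, 72), (80, 76), (81, 89), (82, 90), (83, 89), (84, 90), (85, 66), (86, 145), (87, 230), (88, 85)]
```

jog_arm(
  commands="-0.0005 -0.002 -0.025 0 0 0; -0.0005 -0.002 -0.045 0 0 0; -0.0005 -0.002 -0.056 0 0 0; -0.0005 -0.002 -0.061 0 0 0; -0.0005 -0.002 -0.063 0 0 0; -0.0005 -0.002 -0.063 0 0 0; -0.0005 -0.002 -0.063 0 0 0",
)

```text
time: 7.58
eef_pos: [0.4994, -0.3473, 0.0481]
tcp_rot: [0.996, -0.09, 0.001, 0.0]
contact_force: [0.1, -0.1, -2.8]
opening: 0.389
```

jog_arm(
  commands="0 0 -0.0008 0 0 0; 0 0 -0.0016 0 0 0; 0 0 -0.0016 0 0 0",
)

```text
time: 7.95
eef_pos: [0.4991, -0.3471, 0.0461]
tcp_rot: [0.996, -0.09, 0.0, 0.0]
contact_force: [-1.2, 0.7, 0.3]
opening: 0.391
```

jog_arm(
  commands="0 0 0 0 0 0; 0 0 0 0 0 0; 0 0 0 0 0 0; 0 0 0.02 0 0 0; 0 0 0.06 0 0 0; 0 0 0.11 0 0 0; 0.03 0.06 0.12 0 0 0; 0.03 0.06 0.12 0 0 0; 0.03 0.06 0.12 0 0 0",
  gripper=60,
)

```text
time: 9.07
eef_pos: [0.5292, -0.2867, 0.1666]
tcp_rot: [0.996, -0.089, 0.0, 0.0]
contact_force: [0.2, -0.4, -0.1]
opening: 0.6
```

```bash
cat >> m.py <<'E'
def tops(c,cn,q='pack1'):
    W=world(c)
    for d in cut_out(cn,q):
        P=W[d['pixels']&(c['z_map']>0)]
        if len(P)<100: continue
        zt=np.percentile(P[:,2],90); Q=P[P[:,2]>zt-.005]
        r=cv2.minAreaRect((Q[:,:2]*1000).astype(np.float32))
        print(cn,round(d['conf'],2),np.round(d['box']),'ztop %.4f'%zt,np.round(r[0],1),np.round(r[1],1),round(r[2],1),'tester',loc(np.array([r[0][0]/1e3,r[0][1]/1e3,zt])).round(1))
E
python3 - <<'E'
from m import *
s=get_state(); print(s['eef_pos'])
for n in ['wrist','side','scene']:
    c=cam(n,n+'4.png'); tops(c,n)
E
```

```text
[ 0.52918476 -0.2867116   0.16660446]
wrist 0.6 [403. 251.  59. 149.] ztop 0.0759 [ 500.8 -335.1] [56.2 95. ] 79.4 tester [ -35.8 -110.    75.9]
wrist 0.55 [304. 411. 102.  36.] ztop 0.0310 [ 427.3 -232.7] [103.4 230.9] 89.8 tester [-126.3  -22.2   31. ]
side 0.72 [287. 370.  33.  56.] ztop 0.0415 [ 309.3 -237.6] [98.  34.4] 75.4 tester [-241.5  -47.9   41.5]
side 0.67 [354. 254.  40.  35.] ztop 0.0413 [633.6  31.6] [99.  35.4] 17.9 tester [ 29.9 274.5  41.3]
side 0.67 [181. 256.  39.  38.] ztop 0.0408 [274.5 234.8] [97.2 35.5] 34.9 tester [-359.5  410.9   40.8]
side 0.63 [418. 352.  60.  44.] ztop 0.0753 [ 498.  -348.6] [35.7 96.3] 79.4 tester [ -36.1 -123.7   75.3]
side 0.55 [301. 199.  44.  21.] ztop 0.0204 [683.4 376.3] [ 42.7 183.4] 17.0 tester [ 17.9 622.5  20.4]
side 0.29 [408. 331. 168. 132.] ztop 0.0549 [ 549.9 -244.4] [291.  194.1] 79.6 tester [ -3.6 -12.   54.9]
scene 0.9 [220. 220.  47.  27.] ztop 0.0409 [ 311.1 -234.5] [92.7 35.3] 74.9 tester [-240.3  -44.6   40.9]
scene 0.8 [404. 215.  42.  31.] ztop 0.0407 [276.1 237.2] [96.  34.9] 35.8 tester [-358.3  413.5   40.7]
scene 0.6 [140. 256.  38.  43.] ztop 0.0752 [ 499.6 -346.5] [36.4 93.6] 78.6 tester [ -34.9 -121.5   75.2]
scene 0.46 [293. 379.  60.  88.] ztop 0.0411 [791.7   3.1] [ 62.  134.8] 83.7 tester [190.6 274.4  41.1]
```

View pics/wrist4.png

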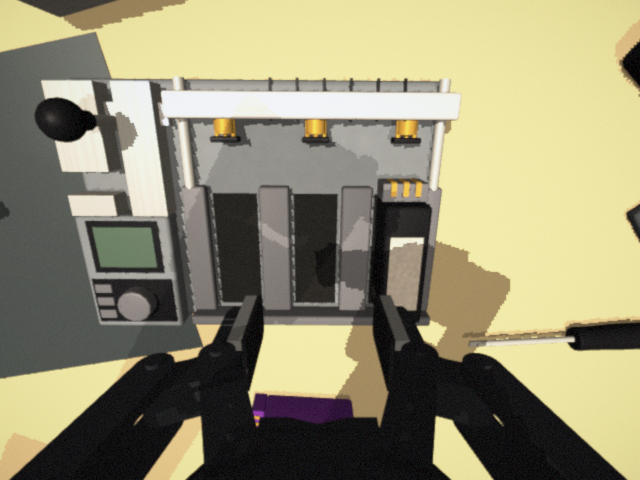

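jog_arm(
  commands="0.01 0.05 0 0 0 0.08; 0.03 0.1 0 0 0 0.16; 0.05 0.155 0 0 0 0.25; 0.07 0.21 0 0 0 0.34; 0.09 0.26 0 0 0 0.42; 0.104 0.305 -0.03 0 0 0.496; 0.104 0.3215 -0.046 0 0 0.496; 0.104 0.3215 -0.046 0 0 0.496; 0.104 0.3215 -0.046 0 0 0.496",
  gripper=66,
)

```text
time: 10.5
eef_pos: [0.6333, 0.033, 0.1204]
tcp_rot: [0.988, 0.156, 0.0, 0.0]
contact_force: [0.2, -0.0, -0.0]
opening: 0.658
```

Run:
```python
from m import *
s=get_state(); print(s['eef_pos'],s['tcp_rot'])
for n in ['wrist','scene']:
    c=cam(n,n+'5.png'); tops(c,n)
```

```text
[0.63330521 0.03301792 0.12041359] [9.87694648e-01 1.56393759e-01 3.74255683e-04 3.67385736e-04]
wrist 0.88 [317. 231.  51. 159.] ztop 0.0419 [633.4  34.8] [95.7 34.1] 18.4 tester [ 29.2 277.6  41.9]
wrist 0.74 [ 17. 465.  31.  30.] ztop 0.0253 [470.3 178.8] [ 14.  348.2] 65.3 tester [-156.8  390.4   25.3]
wrist 0.43 [513. 362. 253. 234.] ztop 0.0646 [ 620.4 -114.4] [229.7 165. ] 40.0 tester [ 42.8 128.4  64.6]
scene 0.94 [219. 222.  47.  22.] ztop 0.0409 [ 311.2 -235.7] [95.8 34.9] 76.3 tester [-240.   -45.7   40.9]
scene 0.91 [322. 312.  32.  53.] ztop 0.0416 [632.9  33.7] [97.3 34. ] 18.4 tester [ 28.9 276.4  41.6]
scene 0.64 [404. 215.  39.  34.] ztop 0.0407 [274.2 237.8] [97.9 35.2] 34.8 tester [-360.3  413.7   40.7]
scene 0.56 [140. 255.  38.  39.] ztop 0.0753 [ 500.  -346.1] [36. 97.] 78.9 tester [ -34.6 -120.9   75.3]
```

View pics/wrist5.png

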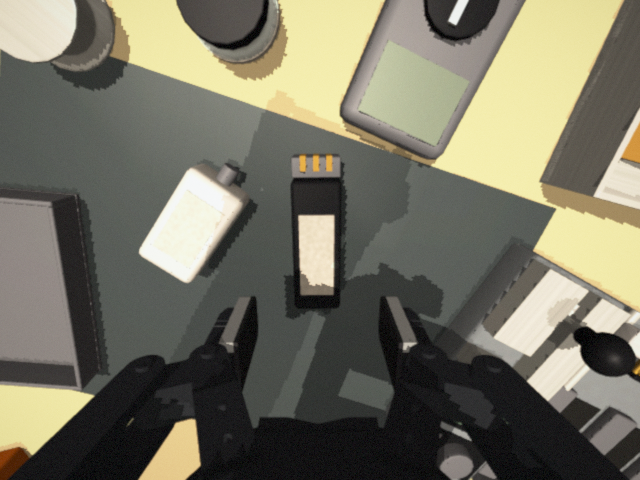

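jog_arm(
  commands="0 0 -0.05 0 0 0; 0 0 -0.09 0 0 0; 0 0 -0.109 0 0 0; 0 0 -0.109 0 0 0; 0 0 -0.109 0 0 0",
)

```text
time: 11.32
eef_pos: [0.6347, 0.0342, 0.0128]
tcp_rot: [0.988, 0.157, 0.002, 0.0]
contact_force: [0.2, 0.5, 0.4]
opening: 0.658
```

jog_arm(
  commands="0 0 0 0 0 0; 0 0 0 0 0 0; 0 0 0 0 0 0; 0 0 0 0 0 0",
  gripper=20,
  grip_force=60,
)

```text
time: 11.82
eef_pos: [0.6346, 0.0345, 0.013]
tcp_rot: [0.988, 0.157, 0.002, 0.0]
contact_force: [-0.2, 0.9, 5.8]
opening: 0.389
```

jog_arm(
  commands="0 0 0.06 0 0 0; -0.01 -0.01 0.12 0 0 0; -0.04 -0.05 0.135 0 0 -0.08; -0.07 -0.1 0.135 0 0 -0.2; -0.095 -0.15 0.135 0 0 -0.3; -0.11 -0.2 0.13 0 0 -0.4; -0.11 -0.24 0.11 0 0 -0.496; -0.11 -0.251 0.1 0 0 -0.496; -0.11 -0.251 0.1 0 0 -0.496; -0.11 -0.251 0.1 0 0 -0.496",
)

```text
time: 13.08
eef_pos: [0.5231, -0.2153, 0.1107]
tcp_rot: [0.996, -0.089, -0.0, -0.0]
contact_force: [0.7, 0.6, -2.3]
opening: 0.388
```

```bash
cat > hold.py <<'E'
from m import *
s=get_state(); print(s['eef_pos'],loc(s['eef_pos']),s['opening'],s['contact_force'])
c=cam('wrist','hold_%.0f.png'%(s['time']*100)); L=loc(world(c))
for d in cut_out('wrist','pack1'):
    P=L[d['pixels']&(c['z_map']>0)]; P=P[P[:,2]>90]
    if len(P)<500: continue
    Q=P[P[:,2]>np.percentile(P[:,2],80)-5]; print('top',np.percentile(Q,[1,50,99],axis=0).round(1).tolist())
    Q=P[(P[:,2]>100)&(P[:,2]<128)]; print('step',np.percentile(Q,[1,99],axis=0).round(1).tolist())
F=L.reshape(-1,3)
m=(F[:,2]>41)&(F[:,2]<47)&(F[:,0]>-40)&(F[:,0]<30)
h,e=np.histogram(F[m,1],bins=np.arange(-165,62,1)); print([(int(a),int(b)) for a,b in zip(e,h) if b>25])
E
python3 hold.py; ls pics | grep hold
```

```text
[ 0.52306608 -0.21529136  0.11066556] [-35.09267166  11.88205138 110.66555579] 0.3883432887267824 [ 0.67179309  0.60859253 -2.29419041]
top [[-72.8, -3.6, 135.5], [-23.6, 12.8, 138.7], [11.4, 29.1, 140.2]]
step [[11.3, -3.5, 102.3], [26.4, 29.4, 127.3]]
[(-153, 27), (-152, 33), (-146, 26), (-144, 27), (-105, 368), (-104, 125), (-99, 56), (-98, 119), (-97, 145), (-96, 135), (-95, 158), (-94, 131), (-93, 140), (-92, 148), (-91, 147), (-90, 141), (-89, 136), (-88, 149), (-87, 144), (-86, 150), (-85, 132), (-84, 153), (-83, 136), (-82, 133), (-81, 143), (-80, 153), (-79, 149), (-78, 142), (-77, 172), (-76, 244), (-75, 62), (-33, 102), (-32, 130), (-31, 147), (-30, 138), (-29, 148), (-28, 141), (-27, 147), (-26, 144), (-25, 147), (-24, 141), (-23, 142), (-22, 150), (-21, 141), (-20, 149), (-19, 141), (-18, 145), (-17, 113), (-16, 98), (-15, 92), (-14, 42), (38, 29), (39, 27), (40, 90), (41, 132), (42, 129), (43, 163), (44, 176), (45, 166), (46, 171), (47, 162), (48, 149), (49, 148), (50, 129), (51, 82), (60, 184)]
hold_1308.png
```

jog_arm(
  commands="0.001 0 -0.025 0 0 0; 0.001 0 -0.045 0 0 0; 0.001 0 -0.056 0 0 0; 0.001 0 -0.061 0 0 0; 0.001 0 -0.063 0 0 0; 0.001 0 -0.063 0 0 0; 0.001 0 -0.063 0 0 0",
)

```text
time: 14.05
eef_pos: [0.5244, -0.2168, 0.0484]
tcp_rot: [0.996, -0.09, 0.001, 0.0]
contact_force: [0.7, 1.2, -3.2]
opening: 0.389
```

jog_arm(
  commands="0 0 -0.0008 0 0 0; 0 0 -0.0016 0 0 0; 0 0 -0.0016 0 0 0",
)

```text
time: 14.42
eef_pos: [0.5242, -0.2167, 0.047]
tcp_rot: [0.996, -0.09, 0.0, 0.0]
contact_force: [-2.9, 1.0, 3.3]
opening: 0.387
```

jog_arm(
  commands="0 0 0 0 0 0; 0 0 0 0 0 0; 0 0 0 0 0 0; 0 0 0.02 0 0 0; 0 0 0.06 0 0 0; 0 0 0.11 0 0 0; 0.02 0.01 0.14 0 0 0.15; 0.04 0.02 0.14 0 0 0.33; 0.06 0.03 0.14 0 0 0.5; 0.08 0.04 0.14 0 0 0.68; 0.1 0.05 0.14 0 0 0.85; 0.115 0.06 0.14 0 0 1.03; 0.115 0.068 0.14 0 0 1.2; 0.115 0.068 0.14 0 0 1.38; 0.115 0.068 0.14 0 0 1.571; 0.115 0.068 0.14 0 0 1.571; 0.115 0.068 0.14 0 0 1.571",
  gripper=60,
)

```text
time: 16.55
eef_pos: [0.6392, -0.1485, 0.187]
tcp_rot: [0.769, 0.64, 0.0, 0.0]
contact_force: [-0.1, 0.3, -0.1]
opening: 0.599
```

Run:
```python
from m import *
s=get_state(); print(s['eef_pos'],s['tcp_rot'],s['qpos'].round(2))
for n in ['wrist','side','scene']:
    c=cam(n,n+'6.png'); tops(c,n)
    W=world(c)
    for d in cut_out(n,'lever_ball'):
        P=W[d['pixels']&(c['z_map']>0)]; P=P[P[:,2]>.08]
        if len(P)<20: continue
        # sphere fit fixed r=13
        from scipy.optimize import least_squares
        r=least_squares(lambda p:np.linalg.norm(P-p,axis=1)*1e3-13,np.median(P,0)-[0,0,.008],loss='soft_l1')
        print('ball',d['conf'],len(P),r.x.round(4),r.cost/len(P),loc(r.x))
```

```text
[ 0.63915656 -0.14854889  0.18701187] [7.68652455e-01 6.39666419e-01 2.72170162e-04 4.49424066e-04] [-0.38  0.28  1.67  0.    1.19 -0.2 ]
wrist 0.75 [224. 430. 113.  56.] ztop 0.0758 [ 543.7 -244.3] [287.1  34.5] 53.5 tester [ -9.6 -13.   75.8]
wrist 0.7 [210. 319. 131.  54.] ztop 0.0757 [ 548.6 -189.8] [161.3  54.5] 25.0 tester [-14.4  41.5  75.7]
ball 0.92 918 [ 0.6409 -0.1485  0.0905] 0.09945285613978305 [69.06743055 98.49374907 90.53821799]
ball 0.2 943 [ 0.6409 -0.1485  0.0905] 0.6990213005455069 [69.05715132 98.49416357 90.54800806]
side 0.94 [384. 307.  60.  32.] ztop 0.0753 [ 523.  -218.2] [36.2 96.3] 79.8 tester [-34.6   9.   75.3]
side 0.72 [287. 370.  30.  58.] ztop 0.0416 [ 308.6 -237.8] [97.7 33.1] 75.9 tester [-242.2  -48.3   41.6]
side 0.61 [418. 353.  61.  40.] ztop 0.0755 [ 498.1 -348.2] [36.5 96.5] 79.5 tester [ -36.1 -123.4   75.5]
side 0.59 [180. 256.  40.  35.] ztop 0.0409 [273.3 234.2] [93.5 34.8] 34.7 tester [-360.5  410.    40.9]
side 0.31 [408. 326. 164. 140.] ztop 0.0562 [ 550.3 -243.8] [291.4 196.1] 79.1 tester [ -3.2 -11.3  56.2]
ball 0.63 118 [ 0.6421 -0.15    0.0905] 0.5484167360656761 [70.50566886 97.25667121 90.50596139]
scene 0.68 [199. 263.  37.  44.] ztop 0.0751 [ 583.4 -200.7] [199.3  64.4] 13.7 tester [21.7 36.9 75.1]
scene 0.64 [222. 223.  41.  25.] ztop 0.0402 [ 473.5 -169.4] [378.5  82.3] 20.2 tester [-92.   48.3  40.2]
scene 0.56 [404. 214.  42.  31.] ztop 0.0407 [277.6 236.2] [96.2 34.4] 39.1 tester [-356.6  412.8   40.7]
scene 0.55 [140. 254.  37.  41.] ztop 0.0752 [ 498.8 -346.2] [35.8 96.6] 78.6 tester [ -35.8 -121.3   75.2]
scene 0.44 [220. 288.  12.  23.] ztop 0.1014 [ 645.2 -146.8] [14.  19.4] 9.1 tester [ 73.  100.9 101.4]
ball 0.52 152 [ 0.6397 -0.1493  0.09  ] 0.32022553753146604 [67.9929666  97.48382493 90.04160203]
ball 0.35 158 [ 0.6397 -0.1493  0.09  ] 0.30949172794114105 [68.00184813 97.4741584  90.04749155]
```

View pics/wrist6.png

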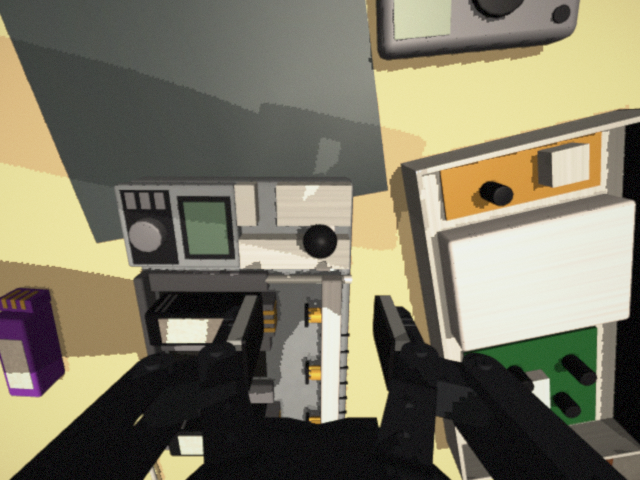

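jog_arm(
  commands="0.0015 0 -0.05 0 0 0; 0.0015 0 -0.09 0 0 0; 0.0015 0 -0.114 0 0 0; 0.0015 0 -0.114 0 0 0; 0.0015 0 -0.114 0 0 0",
)

```text
time: 17.62
eef_pos: [0.6414, -0.1488, 0.0735]
tcp_rot: [0.768, 0.641, 0.0, 0.001]
contact_force: [0.4, -0.6, 0.0]
opening: 0.598
```

jog_arm(
  commands="0 0 0 0 0 0; 0 0 0 0 0 0; 0 0 0 0 0 0; 0 0 0 0 0 0; 0 0 0 0 0 0",
  gripper=10,
  grip_force=30,
)

```text
time: 18.25
eef_pos: [0.6408, -0.1487, 0.0743]
tcp_rot: [0.768, 0.641, -0.0, 0.0]
contact_force: [-3.8, 0.3, 5.8]
opening: 0.281
```

jog_arm(
  commands="-0.0098 0.0018 0 0 0 0; -0.0197 0.0035 0 0 0 0; -0.0295 0.0053 0 0 0 0; -0.0394 0.0071 0 0 0 0; -0.0443 0.008 0 0 0 0; -0.0453 0.0082 0 0 0 0; -0.0453 0.0082 0 0 0 0",
)

```text
time: 19.12
eef_pos: [0.6004, -0.1416, 0.0746]
tcp_rot: [0.768, 0.64, 0.005, 0.007]
contact_force: [13.4, -1.0, -4.1]
opening: 0.282
```

jog_arm(
  commands="-0.002 0.0004 0 0 0 0; -0.004 0.0007 0 0 0 0; -0.004 0.0007 0 0 0 0; -0.004 0.0007 0 0 0 0",
)

```text
time: 19.62
eef_pos: [0.5968, -0.141, 0.0746]
tcp_rot: [0.768, 0.64, 0.005, 0.007]
contact_force: [13.3, -1.7, -5.0]
opening: 0.279
```

jog_arm(
  commands="0.0007 0.004 0 0 0 0; 0.0014 0.008 0 0 0 0; 0.0021 0.012 0 0 0 0; 0.0021 0.012 0 0 0 0; 0.0021 0.012 0 0 0 0",
)

```text
time: 20.25
eef_pos: [0.5989, -0.13, 0.0738]
tcp_rot: [0.768, 0.641, 0.004, 0.008]
contact_force: [13.4, -4.9, -8.2]
opening: 0.281
```

```bash
cat > ball.py <<'E'
from m import *
from scipy.optimize import least_squares
s=get_state(); print(s['eef_pos'],s['contact_force'])
for n in ['wrist','side','scene']:
    c=cam(n,n+'_b%.0f.png'%(s['time']*100)); W=world(c)
    for d in cut_out(n,'lever_ball'):
        P=W[d['pixels']&(c['z_map']>0)]; P=P[(P[:,2]>.075)&(P[:,2]<.11)]
        if len(P)<20: continue
        r=least_squares(lambda p:np.linalg.norm(P-p,axis=1)*1e3-13,np.median(P,0)-[0,0,.008],loss='soft_l1')
        print(n,'ball',round(d['conf'],2),len(P),r.x.round(4),round(r.cost/len(P),2),loc(r.x).round(1))
E
python3 ball.py; ls -t pics | head -3
```

```text
[ 0.59887913 -0.12996034  0.07382084] [13.44022846 -4.88235491 -8.19461545]
wrist ball 0.83 2748 [ 0.5996 -0.1305  0.0891] 0.09 [ 25.2 108.9  89.1]
wrist ball 0.56 2886 [ 0.5997 -0.1305  0.0891] 0.32 [ 25.3 108.9  89.1]
side ball 0.58 119 [ 0.5999 -0.1323  0.0889] 0.88 [ 25.9 107.1  88.9]
scene ball 0.75 50 [ 0.5925 -0.1268  0.0887] 2.32 [ 17.6 111.2  88.7]
scene_b2025.png
side_b2025.png
wrist_b2025.png
```

jog_arm(
  commands="0.003 0.0005 0 0 0 0; 0.005 0.0002 0 0 0 0; 0.007 0 0 0 0 0; 0.007 0 0 0 0 0",
)

```text
time: 21.05
eef_pos: [0.6036, -0.1298, 0.0735]
tcp_rot: [0.768, 0.641, 0.002, 0.005]
contact_force: [6.5, -4.9, -3.5]
opening: 0.28
```

jog_arm(
  commands="0.002 -0.001 0 0 0 0; 0.004 -0.002 0 0 0 0; 0.004 -0.002 0 0 0 0; 0.004 -0.002 0 0 0 0",
)

```text
time: 21.55
eef_pos: [0.6038, -0.1299, 0.0731]
tcp_rot: [0.768, 0.641, -0.001, -0.0]
contact_force: [-2.9, -2.0, 5.5]
opening: 0.275
```

jog_arm(
  commands="-0.001 0 0 0 0 0; -0.001 0 0 0 0 0; -0.001 0 0 0 0 0; -0.001 0 0 0 0 0; -0.001 0 0.04 0 0 0; -0.001 0 0.09 0 0 0; -0.001 0 0.1 0 0 0; -0.001 0 0.1 0 0 0",
  gripper=60,
)

```text
time: 22.55
eef_pos: [0.6035, -0.1296, 0.1727]
tcp_rot: [0.768, 0.641, 0.0, 0.001]
contact_force: [-1.1, 1.1, -1.7]
opening: 0.599
```

```bash
python3 ball.py; ls -t pics | head -3;  python3 - <<'E'
from m import *
c=cam('side'); tops(c,'side')
E
```

```text
[ 0.60352669 -0.1296209   0.17269814] [-1.05713634  1.12237725 -1.67173627]
wrist ball 0.73 991 [ 0.6041 -0.1304  0.089 ] 0.1 [ 29.7 109.8  89. ]
side ball 0.64 115 [ 0.6051 -0.1321  0.0884] 0.6 [ 30.9 108.3  88.4]
scene ball 0.56 146 [ 0.6032 -0.1313  0.0885] 0.46 [ 28.9 108.7  88.5]
scene_b2255.png
side_b2255.png
wrist_b2255.png
side 0.89 [179. 255.  40.  37.] ztop 0.0409 [274.  234.4] [94.3 35.5] 35.0 tester [-359.8  410.4   40.9]
side 0.84 [286. 369.  33.  58.] ztop 0.0416 [ 308.5 -238.1] [97.3 33.1] 75.5 tester [-242.2  -48.6   41.6]
side 0.77 [382. 308.  60.  35.] ztop 0.0754 [ 516.9 -216.7] [36.1 95.9] 78.5 tester [-40.9   9.4  75.4]
side 0.69 [415. 354.  60.  41.] ztop 0.0754 [ 492.1 -346.7] [35.7 96.8] 78.7 tester [ -42.3 -123.    75.4]
```

View pics/wrist_b2255.png

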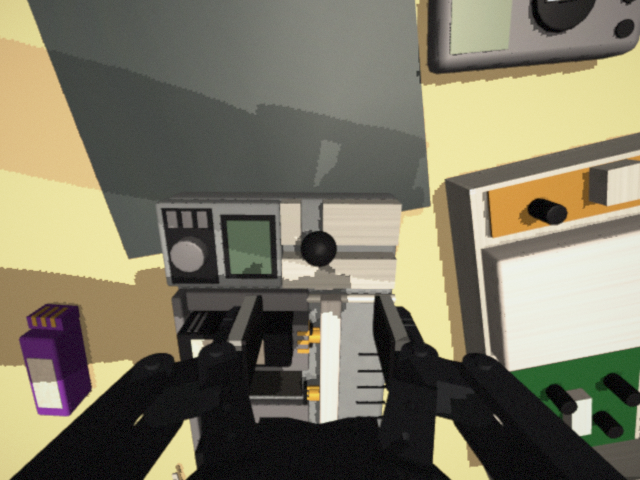

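View pics/scene_b2255.png

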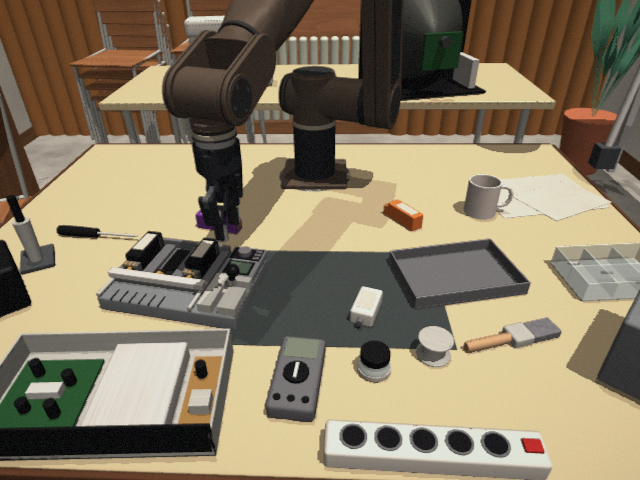

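jog_arm(
  commands="-0.05 -0.02 0 0 0 0; -0.1 -0.04 0 0 0 0; -0.15 -0.06 0 0 0 0; -0.1686 -0.07 -0.03 0 0 0; -0.1686 -0.07 -0.08 0 0 0; -0.1686 -0.07 -0.111 0 0 0; -0.1686 -0.07 -0.111 0 0 0; -0.1686 -0.07 -0.111 0 0 0",
  gripper=0,
)

```text
time: 23.95
eef_pos: [0.4356, -0.2002, 0.0623]
tcp_rot: [0.768, 0.641, 0.0, 0.001]
contact_force: [-0.2, -0.6, 0.7]
opening: -0.002
```

Run:
```python
from m import *
s=get_state(); print(loc(s['eef_pos']),s['contact_force'],s['opening'])
for n in ['wrist','side']:
    c=cam(n,n+'7.png'); tops(c,n)
```

```text
[-123.86297802   11.28048161   62.34710442] [-0.24078695 -0.64658948  0.69444403] -0.0015917831632879154
wrist 0.82 [504. 302. 240.  97.] ztop 0.0756 [ 513.7 -212.8] [ 35.1 102.3] 79.3 tester [-44.8  12.7  75.6]
wrist 0.68 [128. 340.  97. 169.] ztop 0.0416 [ 324.5 -208.9] [141.1  60.4] 45.6 tester [-231.7  -17.    41.6]
side 0.88 [287. 368.  33.  56.] ztop 0.0416 [ 309.1 -237.2] [98.3 34.2] 76.1 tester [-241.8  -47.6   41.6]
side 0.74 [414. 353.  61.  41.] ztop 0.0755 [ 492.6 -346.6] [35.1 97.2] 79.0 tester [ -41.8 -122.7   75.5]
side 0.73 [181. 255.  40.  38.] ztop 0.0410 [274.2 234.8] [96.1 38.7] 34.3 tester [-359.7  410.8   41. ]
```

View pics/side7.png

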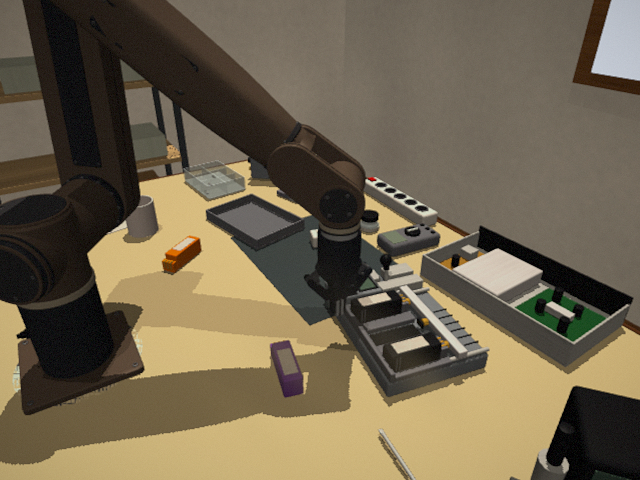

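View pics/wrist7.png

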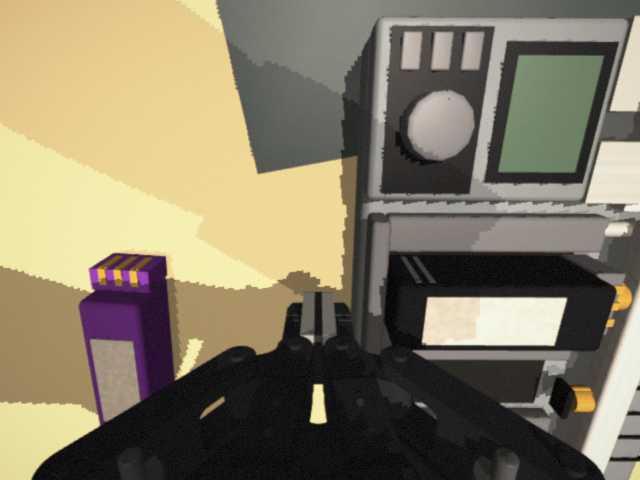

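jog_arm(
  commands="0.006 -0.001 0 0 0 0; 0.012 -0.002 0 0 0 0; 0.015 -0.0027 0 0 0 0; 0.015 -0.0027 0 0 0 0",
)

```text
time: 24.65
eef_pos: [0.4499, -0.2023, 0.0611]
tcp_rot: [0.768, 0.641, -0.0, -0.0]
contact_force: [0.4, -0.4, -0.1]
opening: 0.001
```

jog_arm(
  commands="0.002 -0.0004 0 0 0 0; 0.004 -0.0007 0 0 0 0; 0.004 -0.0007 0 0 0 0",
)

```text
time: 25.02
eef_pos: [0.4538, -0.203, 0.0611]
tcp_rot: [0.768, 0.641, 0.0, 0.0]
contact_force: [-0.3, 0.0, 0.1]
opening: 0.003
```

jog_arm(
  commands="0.002 -0.0004 0 0 0 0; 0.003 -0.0005 0 0 0 0; 0.003 -0.0005 0 0 0 0",
)

```text
time: 25.4
eef_pos: [0.4559, -0.2033, 0.061]
tcp_rot: [0.768, 0.641, -0.001, -0.001]
contact_force: [-4.6, 0.2, 3.4]
opening: 0.0
```

jog_arm(
  commands="0.002 -0.0004 0 0 0 0; 0.002 -0.0004 0 0 0 0; 0.002 -0.0004 0 0 0 0",
)

```text
time: 25.78
eef_pos: [0.4578, -0.2035, 0.061]
tcp_rot: [0.768, 0.641, -0.001, -0.001]
contact_force: [-5.7, 0.8, 4.2]
opening: -0.002
```

Run:
```python
from m import *
for n in ['wrist','scene']:
    c=cam(n,n+'8.png'); tops(c,n)
```

```text
wrist 0.95 [465. 306. 246. 100.] ztop 0.0756 [ 518.6 -213.7] [34.6 95.8] 79.5 tester [-39.8  12.6  75.6]
wrist 0.81 [ 93. 348. 110. 182.] ztop 0.0416 [ 329.8 -210.4] [160.4  70.4] 42.3 tester [-226.1  -17.5   41.6]
scene 0.79 [202. 258.  39.  43.] ztop 0.0753 [ 519.7 -213.8] [35.5 96.6] 79.0 tester [-38.6  12.7  75.3]
scene 0.63 [230. 221.  23.  17.] ztop 0.0405 [ 366.7 -204.6] [ 34.5 131.8] 89.9 tester [-190.9   -5.3   40.5]
scene 0.61 [143. 251.  38.  39.] ztop 0.0754 [ 493.  -345.3] [35.2 97.6] 79.3 tester [ -41.6 -121.4   75.4]
scene 0.6 [404. 216.  42.  33.] ztop 0.0409 [275.2 238.4] [97.8 36.2] 36.2 tester [-359.4  414.5   40.9]
scene 0.34 [174. 279. 135.  28.] ztop 0.0827 [ 610.1 -129.4] [15.2 22.6] 5.7 tester [ 35.4 111.8  82.7]
```

View pics/wrist8.png

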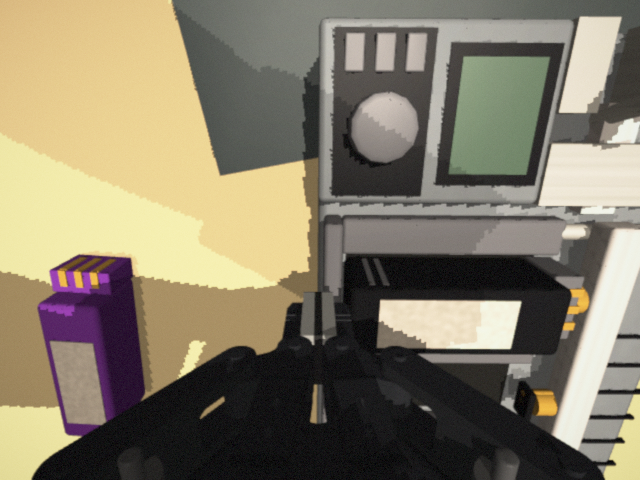

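jog_arm(
  commands="0.002 -0.0004 0 0 0 0; 0.002 -0.0004 0 0 0 0; 0.002 -0.0004 0 0 0 0; -0.002 0.0004 0 0 0 0; -0.01 0.0018 0 0 0 0; -0.02 0.0035 0 0 0 0; -0.02 0.0035 0 0 0 0",
)

```text
time: 26.85
eef_pos: [0.4379, -0.2, 0.0609]
tcp_rot: [0.768, 0.64, 0.0, -0.0]
contact_force: [0.8, -0.1, -0.1]
opening: -0.003
```

Run:
```python
from m import *
for n in ['wrist','scene']:
    c=cam(n,n+'9.png'); tops(c,n)
```

```text
wrist 0.72 [124. 342.  94. 174.] ztop 0.0416 [ 325.6 -208.7] [143.   59.9] 44.6 tester [-230.6  -16.6   41.6]
wrist 0.57 [508. 306. 250.  98.] ztop 0.0756 [ 516.2 -213.2] [ 34.7 105.2] 79.0 tester [-42.3  12.7  75.6]
scene 0.89 [220. 222.  47.  25.] ztop 0.0411 [ 391.1 -202.1] [ 33.6 183. ] 89.3 tester [-167.3    1.5   41.1]
scene 0.82 [141. 251.  42.  39.] ztop 0.0754 [ 492.  -344.9] [35.4 97.9] 79.0 tester [ -42.7 -121.2   75.4]
scene 0.82 [199. 259.  37.  42.] ztop 0.0753 [ 519.6 -215.3] [ 36.2 100.9] 79.0 tester [-38.5  11.3  75.3]
scene 0.69 [404. 214.  41.  28.] ztop 0.0410 [274.6 236.7] [95. 36.] 36.6 tester [-359.6  412.7   41. ]
```

jog_arm(
  commands="0.01 0 0.06 0 0 0; 0.04 0.02 0.12 0 0 0; 0.07 0.05 0.18 0 0 0; 0.07 0.08 0.22 0 0 0; 0.07 0.08 0.22 0 0 0; 0.07 0.08 0.22 0 0 0; 0.07 0.08 0.22 0 0 0",
)

```text
time: 27.92
eef_pos: [0.5076, -0.1206, 0.2787]
tcp_rot: [0.768, 0.64, -0.001, -0.002]
contact_force: [0.2, 0.1, 0.2]
opening: -0.006
```

```bash
cat > bays.py <<'E'
from m import *
s=get_state(); print(s['eef_pos'],s['contact_force'])
for n in ['wrist','scene']:
    c=cam(n,n+'_y%.0f.png'%(s['time']*100)); L=loc(world(c)); ok=c['z_map']>0
    for y0 in (-120,12):
        m=ok&(abs(L[...,1]-y0-.5)<12)&(L[...,2]>71)&(L[...,2]<80)&(L[...,0]>-100)&(L[...,0]<40)
        q=L[m]
        if len(q)<50: continue
        m2=ok&(abs(L[...,1]-y0)<11)&(L[...,2]>54)&(L[...,2]<66)&(L[...,0]>-30)&(L[...,0]<40)
        print(n,y0,len(q),'top x',np.percentile(q[:,0],[1,99]).round(1),'step x',np.percentile(L[m2][:,0],[2,98]).round(1) if m2.sum()>20 else '')
    m=ok&(L[...,2]>51)&(L[...,2]<57)&(abs(L[...,1]+54)<60)&(L[...,0]<-70); print(n,'stop x',np.percentile(L[m][:,0],[2,98]).round(1) if m.sum()>50 else '')
E
python3 bays.py; python3 ball.py; ls -t pics | head -5
```

```text
[ 0.50764136 -0.12057651  0.27868935] [0.19828306 0.12318368 0.19363458]
wrist 12 1513 top x [-85.5   8.5] step x [12.9 39.5]
wrist stop x [-98.8 -90.3]
scene -120 289 top x [-88.5   5.5] step x [ 2.  39.3]
scene 12 315 top x [-84.7  10.3] step x [ 7.9 38.7]
scene stop x [-2938.4   -77.1]
[ 0.50776287 -0.12073254  0.27893937] [-0.52121264 -0.05309055 -0.06041784]
wrist ball 0.86 542 [ 0.6041 -0.1304  0.0889] 0.13 [ 29.6 109.8  88.9]
wrist ball 0.74 552 [ 0.6041 -0.1304  0.0889] 0.13 [ 29.6 109.8  88.9]
side ball 0.74 128 [ 0.6051 -0.1321  0.0882] 0.6 [ 30.9 108.3  88.2]
scene_b2802.png
side_b2802.png
wrist_b2802.png
scene_y2792.png
wrist_y2792.png
```

jog_arm(
  commands="-0.02 -0.05 -0.02 0 0 0; -0.05 -0.1 -0.04 0 0 0; -0.08 -0.15 -0.06 0 0 0; -0.0927 -0.2 -0.09 0 0 0; -0.0927 -0.2097 -0.14 0 0 0; -0.0927 -0.2097 -0.19 0 0 0; -0.0927 -0.2097 -0.217 0 0 0; -0.0927 -0.2097 -0.217 0 0 0; -0.0927 -0.2097 -0.217 0 0 0",
)

```text
time: 29.45
eef_pos: [0.4168, -0.3309, 0.0656]
tcp_rot: [0.768, 0.641, 0.0, 0.001]
contact_force: [0.4, -0.1, 0.8]
opening: 0.002
```

jog_arm(
  commands="0.007 -0.0012 0 0 0 0; 0.012 -0.0021 0 0 0 0; 0.014 -0.0025 0 0 0 0; 0.014 -0.0025 0 0 0 0",
)

```text
time: 29.95
eef_pos: [0.4303, -0.3326, 0.0644]
tcp_rot: [0.768, 0.641, -0.0, 0.0]
contact_force: [0.2, -0.7, 0.2]
opening: 0.002
```

jog_arm(
  commands="0.001 -0.0002 0 0 0 0; 0.002 -0.0004 0 0 0 0; 0.002 -0.0004 0 0 0 0",
)

```text
time: 30.32
eef_pos: [0.4319, -0.3329, 0.064]
tcp_rot: [0.768, 0.641, -0.0, -0.0]
contact_force: [0.3, 0.9, -0.7]
opening: -0.001
```

jog_arm(
  commands="0.001 -0.0002 0 0 0 0; 0.002 -0.0004 0 0 0 0; 0.003 -0.0005 0 0 0 0; 0.004 -0.0007 0 0 0 0; 0.0045 -0.0008 0 0 0 0; 0.0045 -0.0008 0 0 0 0",
)

```text
time: 31.08
eef_pos: [0.4364, -0.3336, 0.0639]
tcp_rot: [0.768, 0.641, -0.0, -0.0]
contact_force: [-4.0, 1.2, 1.6]
opening: 0.001
```

jog_arm(
  commands="-0.005 0.0009 0 0 0 0; -0.02 0.0035 0 0 0 0; -0.02 0.0035 0.06 0 0 0; -0.01 0.02 0.12 0 0 0; 0.02 0.07 0.16 0 0 0; 0.05 0.12 0.19 0 0 0; 0.09 0.15 0.21 0 0 0; 0.09 0.15 0.21 0 0 0; 0.09 0.15 0.21 0 0 0",
)

```text
time: 32.2
eef_pos: [0.5259, -0.1837, 0.2736]
tcp_rot: [0.768, 0.641, -0.0, -0.0]
contact_force: [0.3, -1.1, -0.5]
opening: -0.003
```

```bash
python3 bays.py
python3 - <<'E'
from m import *
c=cam('wrist','w10.png')
for cf,b,P in packs(c,'wrist','key_top'):
    Q=P[(P[:,2]>.0605)&(P[:,2]<.07)]
    if len(Q)>20: print(cf,len(Q),cv2.minEnclosingCircle((Q[:,:2]*1e3).astype(np.float32)),Q[:,:2].mean(0),np.median(Q[:,2]))
E
```

```text
[ 0.52589387 -0.18367111  0.27357075] [ 0.26262708 -1.06317057 -0.47850794]
wrist -120 77 top x [-90.4   5.1] step x [ 7.4 39.3]
wrist 12 1942 top x [-84.7   8.5] step x [12.  39.3]
wrist stop x [-99.  -86.1]
scene -120 293 top x [-88.6   5.4] step x [ 2.2 38.8]
scene 12 317 top x [-82.8  10.2] step x [ 7.7 39.7]
scene stop x [-2942.2   -74.1]
0.8 579 ((498.2505798339844, -127.37555694580078), 13.82762336730957) [ 0.49882243 -0.12715879] 0.06472652258265645
```

View pics/w10.png

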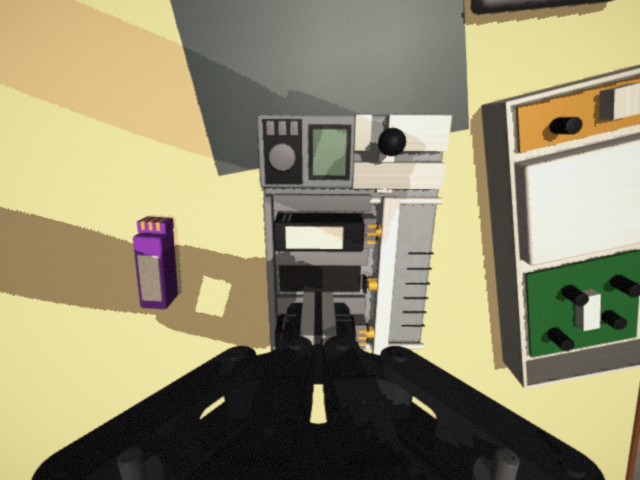

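jog_arm(
  commands="-0.05 -0.05 -0.02 0 0 0; -0.1 -0.1 -0.05 0 0 0; -0.11 -0.1465 -0.09 0 0 0; -0.11 -0.1465 -0.14 0 0 0; -0.11 -0.1465 -0.19 0 0 0; -0.11 -0.1465 -0.213 0 0 0; -0.11 -0.1465 -0.213 0 0 0; -0.102 -0.148 -0.213 0 0 0; -0.096 -0.149 -0.213 0 0 0; -0.093 -0.1495 -0.213 0 0 0; -0.09 -0.15 -0.213 0 0 0; -0.0885 -0.1503 -0.213 0 0 0; -0.0885 -0.1503 -0.213 0 0 0",
)

```text
time: 34.02
eef_pos: [0.4368, -0.3344, 0.0629]
tcp_rot: [0.767, 0.641, -0.002, -0.002]
contact_force: [-8.9, 2.4, 7.9]
opening: -0.0
```

```bash
python3 bays.py; ls -t pics|head -2
```

```text
[ 0.43681433 -0.33435284  0.06289123] [-8.86514046  2.38362958  7.90599195]
wrist -120 10230 top x [-95.6   7.8] step x [19.2 39.6]
wrist 12 1241 top x [-85.4   6.4] step x 
wrist stop x [-98.8 -76.2]
scene -120 322 top x [-95.6  10.1] step x [ 7.8 39.1]
scene 12 311 top x [-84.1   9.8] step x [ 7.5 39.1]
scene stop x [-99.9 -74.8]
scene_y3402.png
wrist_y3402.png
```

jog_arm(
  commands="0.001 -0.0002 0 0 0 0; 0.001 -0.0002 0 0 0 0; -0.001 0.0002 0 0 0 0; -0.003 0.0005 0 0 0 0; -0.005 0.0009 0 0 0 0; -0.007 0.0012 0 0 0 0; -0.01 0.002 0 0 0 0; -0.015 0.0026 0 0 0 0; -0.015 0.0026 0 0 0 0",
)

```text
time: 35.25
eef_pos: [0.4226, -0.3313, 0.0609]
tcp_rot: [0.768, 0.641, 0.0, -0.0]
contact_force: [0.8, -1.0, -0.5]
opening: 0.001
```

```bash
python3 bays.py; ls -t pics|head -2
```

```text
[ 0.422576   -0.33128509  0.06094291] [ 0.77835305 -1.01361887 -0.48536374]
wrist -120 10289 top x [-89.8   3.3] step x [15.9 39.5]
wrist 12 960 top x [-85.6  -8.9] step x 
wrist stop x [-99.1 -76.2]
scene -120 309 top x [-99.3   5. ] step x [ 2.9 38.6]
scene 12 315 top x [-84.3  10.4] step x [ 8.2 39.3]
scene stop x [-99.4 -73.9]
scene_y3525.png
wrist_y3525.png
```

jog_arm(
  commands="0 0 0.05 0 0 0; 0.01 0.03 0.09 0 0 0; 0.03 0.08 0.1 0 0 0; 0.05 0.14 0.1 0 0 0; 0.0756 0.19 0.08 0 0 0; 0.0756 0.204 0.05 0 0 0; 0.0756 0.204 0.02 0 0 0; 0.0756 0.204 0.012 0 0 0; 0.0756 0.204 0.012 0 0 0; 0.0756 0.204 0.012 0 0 0",
)

```text
time: 36.6
eef_pos: [0.4996, -0.1283, 0.0746]
tcp_rot: [0.768, 0.64, 0.001, 0.001]
contact_force: [0.3, -0.1, -0.2]
opening: -0.0
```

Run:
```python
from m import *
s=get_state(); print(s['eef_pos'],s['contact_force'])
c=cam('wrist','w11.png')
c=cam('side','s11.png'); cv2.imwrite('pics/s11z.png',cv2.resize(c['frame'][220:380,280:480,::-1],None,fx=4,fy=4)[:600])
```

```text
[ 0.49963275 -0.12828972  0.07460848] [ 0.33770875 -0.11193093 -0.15594137]
```

View pics/w11.png

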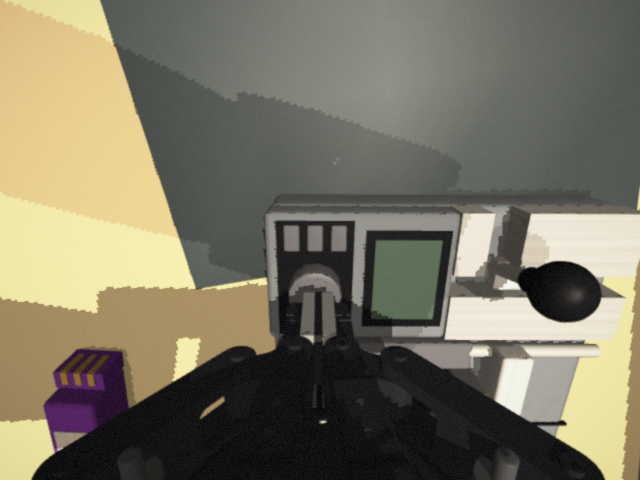

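View pics/s11z.png

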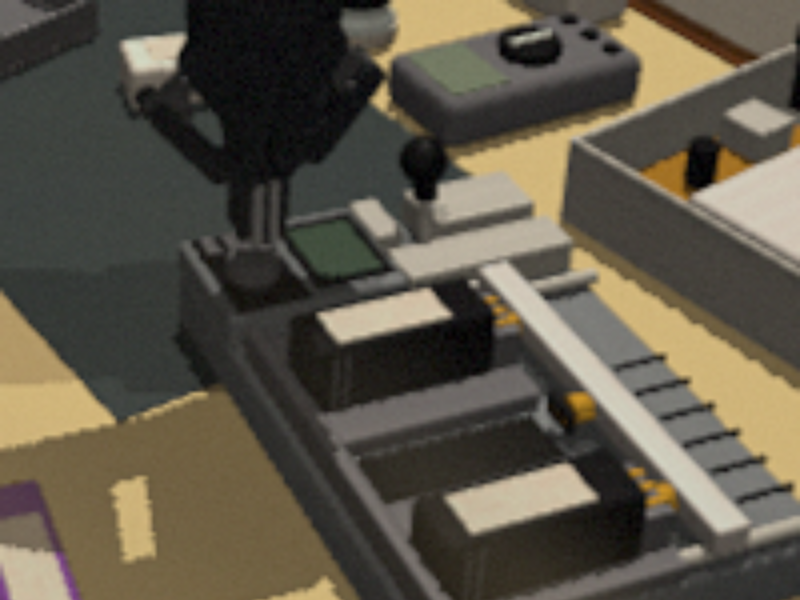

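jog_arm(
  commands="-0.001 0.001 -0.003 0 0 0; -0.001 0.001 -0.005 0 0 0; -0.001 0.001 -0.006 0 0 0; -0.001 0.001 -0.006 0 0 0; -0.001 0.001 -0.006 0 0 0",
)

```text
time: 37.33
eef_pos: [0.4976, -0.1264, 0.0671]
tcp_rot: [0.768, 0.641, -0.0, -0.0]
contact_force: [0.2, 0.6, 0.0]
opening: 0.001
```

jog_arm(
  commands="0 0 -0.001 0 0 0; 0 0 -0.001 0 0 0",
)

```text
time: 37.58
eef_pos: [0.4975, -0.1264, 0.066]
tcp_rot: [0.768, 0.641, -0.0, -0.0]
contact_force: [-0.1, 0.2, 0.5]
opening: 0.004
```

jog_arm(
  commands="0 0 -0.001 0 0 0; 0 0 -0.001 0 0 0",
)

```text
time: 37.83
eef_pos: [0.4975, -0.1264, 0.065]
tcp_rot: [0.768, 0.641, -0.0, -0.0]
contact_force: [0.5, 0.3, -1.3]
opening: 0.0
```

jog_arm(
  commands="0 0 -0.0005 0 0 0; 0 0 -0.0005 0 0 0",
)

```text
time: 38.08
eef_pos: [0.4976, -0.1264, 0.0646]
tcp_rot: [0.768, 0.641, -0.0, -0.0]
contact_force: [0.2, -0.2, -0.4]
opening: -0.0
```

jog_arm(
  commands="0 0 -0.0005 0 0 0; 0 0 -0.0005 0 0 0",
)

```text
time: 38.33
eef_pos: [0.4976, -0.1265, 0.0641]
tcp_rot: [0.768, 0.641, 0.0, 0.0]
contact_force: [0.1, -0.0, 0.6]
opening: -0.004
```

jog_arm(
  commands="0 0 -0.0005 0 0 0; 0 0 -0.0005 0 0 0",
)

```text
time: 38.58
eef_pos: [0.4976, -0.1265, 0.0638]
tcp_rot: [0.768, 0.641, -0.0, -0.0]
contact_force: [-0.7, 1.0, 1.3]
opening: 0.0
```

jog_arm(
  commands="0 0 -0.0005 0 0 0; 0 0 -0.0005 0 0 0",
)

```text
time: 38.83
eef_pos: [0.4977, -0.1265, 0.0634]
tcp_rot: [0.768, 0.641, 0.0, 0.0]
contact_force: [-1.1, 0.6, 2.7]
opening: -0.001
```

jog_arm(
  commands="0 0 -0.0005 0 0 0; 0 0 -0.0005 0 0 0",
)

```text
time: 39.08
eef_pos: [0.4977, -0.1265, 0.0629]
tcp_rot: [0.768, 0.641, 0.0, 0.0]
contact_force: [-1.6, 0.8, 3.0]
opening: -0.001
```

jog_arm(
  commands="0 0 -0.0005 0 0 0; 0 0 -0.0005 0 0 0",
)

```text
time: 39.33
eef_pos: [0.4977, -0.1265, 0.0623]
tcp_rot: [0.768, 0.641, 0.0, 0.0]
contact_force: [-2.0, -0.4, 4.5]
opening: -0.004
```

jog_arm(
  commands="0 0 -0.0005 0 0 0; 0 0 -0.0005 0 0 0",
)

```text
time: 39.58
eef_pos: [0.4977, -0.1265, 0.0617]
tcp_rot: [0.768, 0.641, 0.0, 0.0]
contact_force: [-1.1, 0.7, 5.5]
opening: 0.001
```

jog_arm(
  commands="0 0 -0.0005 0 0 0; 0 0 -0.0005 0 0 0",
)

```text
time: 39.83
eef_pos: [0.4976, -0.1265, 0.0611]
tcp_rot: [0.768, 0.641, 0.0, 0.0]
contact_force: [-2.3, -0.1, 4.2]
opening: 0.002
```

jog_arm(
  commands="0 0 -0.0005 0 0 0; 0 0 -0.0005 0 0 0",
)

```text
time: 40.08
eef_pos: [0.4977, -0.1265, 0.0605]
tcp_rot: [0.768, 0.641, 0.0, 0.0]
contact_force: [-0.7, 0.7, 4.2]
opening: -0.002
```

jog_arm(
  commands="0 0 -0.0005 0 0 0; 0 0 -0.0005 0 0 0; 0 0 -0.0005 0 0 0",
)

```text
time: 40.45
eef_pos: [0.4976, -0.1265, 0.0601]
tcp_rot: [0.768, 0.641, 0.0, 0.0]
contact_force: [-0.3, 0.9, 2.2]
opening: 0.002
```

Run:
```python
from h import *
s=get_state();print(s['eef_pos'],s['contact_force']); c=cam('side','s12.png'); c=cam('wrist','w12.png'); cv2.imwrite('pics/s12z.png',cv2.resize(cv2.imread('pics/s12.png')[250:350,310:450],None,fx=5,fy=5))
s=get_state();print(s['eef_pos'],s['contact_force'])
```

```text
[ 0.497638   -0.12650117  0.06005531] [-0.30467274  0.87706945  2.18465234]
[ 0.49762152 -0.12649105  0.06009937] [-0.52256317  0.63948822  3.35297426]
```

View pics/w12.png

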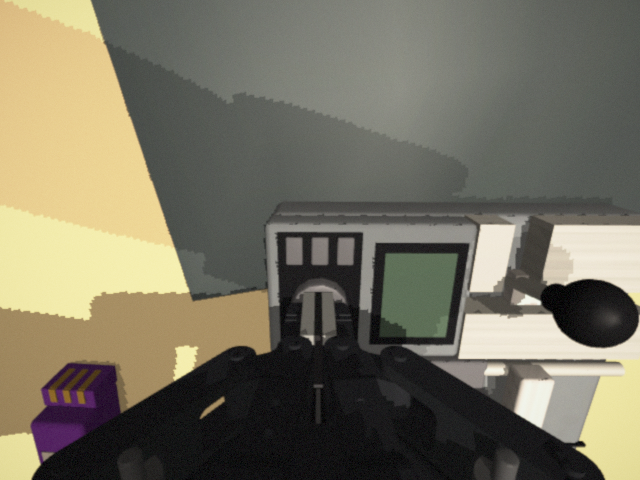

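jog_arm(
  commands="0 0 0.003 0 0 0; 0 0 0.01 0 0 0; 0 0 0.05 0 0 0; 0 0 0.1 0 0 0; 0.04 0 0.11 0 0 0; 0.08 0 0.11 0 0 0; 0.1063 -0.004 0.1 0 0 0; 0.1063 -0.004 0.08 0 0 0; 0.1063 -0.004 0.08 0 0 0; 0.1063 -0.004 0.08 0 0 0",
  gripper=0,
)

```text
time: 41.8
eef_pos: [0.6027, -0.1303, 0.1396]
tcp_rot: [0.768, 0.641, -0.0, -0.001]
contact_force: [0.1, -0.9, 1.0]
opening: 0.004
```

jog_arm(
  commands="0 0 0 0 0 0; 0 0 0 0 0 0; 0 0 -0.02 0 0 0; 0 0 -0.05 0 0 0; 0 0 -0.067 0 0 0; 0 0 -0.067 0 0 0; 0 0 -0.067 0 0 0",
  gripper=60,
)

```text
time: 42.68
eef_pos: [0.6045, -0.1307, 0.0738]
tcp_rot: [0.768, 0.641, 0.0, 0.001]
contact_force: [0.9, 1.0, -0.6]
opening: 0.602
```

```bash
python3 ball.py; python3 bays.py
```

```text
[ 0.60451251 -0.13072708  0.0737909 ] [ 0.89827252  0.98939717 -0.59972148]
wrist ball 0.64 2848 [ 0.6043 -0.1305  0.0889] 0.09 [ 29.8 109.8  88.9]
side ball 0.64 105 [ 0.6054 -0.1319  0.0883] 0.62 [ 31.1 108.5  88.3]
side ball 0.22 186 [ 0.5157 -0.2167  0.0757] 10.31 [-42.1   9.2  75.7]
scene ball 0.59 80 [ 0.6034 -0.1317  0.0887] 0.27 [ 29.2 108.4  88.7]
[ 0.60434478 -0.13065804  0.07396215] [ 0.27919994 -0.22319589 -0.36069991]
wrist 12 1345 top x [-66.5 -35. ] step x [24.3 33.9]
wrist stop x 
scene -120 287 top x [-88.1   5.6] step x [ 3.5 39.1]
scene 12 300 top x [-84.    9.5] step x [ 7.4 38.9]
scene stop x [-2928.5   -72.9]
```

Grip the ball, push forward ~3 mm, right 13 mm, then back.

jog_arm(
  commands="0 0 0 0 0 0; 0 0 0 0 0 0; 0 0 0 0 0 0; 0 0 0 0 0 0; 0 0 0 0 0 0",
  gripper=10,
  grip_force=35,
)

```text
time: 43.7
eef_pos: [0.6037, -0.1304, 0.0733]
tcp_rot: [0.768, 0.641, -0.0, -0.0]
contact_force: [-1.8, 0.5, 2.8]
opening: 0.283
```

jog_arm(
  commands="-0.003 0.0005 0 0 0 0; -0.006 0.001 0 0 0 0; -0.008 0.0014 0 0 0 0; -0.008 0.0014 0 0 0 0; -0.008 0.0014 0 0 0 0",
)

```text
time: 44.32
eef_pos: [0.6004, -0.1306, 0.0737]
tcp_rot: [0.768, 0.64, 0.004, 0.006]
contact_force: [11.8, -2.9, -7.9]
opening: 0.28
```

jog_arm(
  commands="-0.0005 -0.004 0 0 0 0; -0.0013 -0.008 0 0 0 0; -0.002 -0.012 0 0 0 0; -0.0023 -0.014 0 0 0 0; -0.0023 -0.014 0 0 0 0",
)

```text
time: 44.95
eef_pos: [0.5995, -0.1443, 0.0754]
tcp_rot: [0.768, 0.64, 0.005, 0.007]
contact_force: [12.5, 0.8, -2.4]
opening: 0.278
```

jog_arm(
  commands="0.01 -0.0008 0 0 0 0; 0.02 -0.0016 0 0 0 0; 0.03 -0.0033 0 0 0 0; 0.04 -0.005 0 0 0 0; 0.05 -0.0068 0 0 0 0; 0.054 -0.0075 0 0 0 0; 0.054 -0.0075 0 0 0 0; 0.054 -0.0075 0 0 0 0",
)

```text
time: 45.95
eef_pos: [0.6414, -0.1499, 0.0745]
tcp_rot: [0.767, 0.641, -0.006, -0.008]
contact_force: [-20.5, 1.9, 20.7]
opening: 0.281
```

jog_arm(
  commands="-0.003 0 0 0 0 0; -0.007 0.001 0 0 0 0; -0.007 0.001 0 0 0 0; -0.007 0.001 0 0 0 0",
)

```text
time: 46.45
eef_pos: [0.6404, -0.1501, 0.0747]
tcp_rot: [0.768, 0.641, -0.001, -0.0]
contact_force: [-3.7, 0.4, 8.5]
opening: 0.276
```

jog_arm(
  commands="0 0 0 0 0 0; 0 0 0 0 0 0; 0 0 0 0 0 0; 0 0 0 0 0 0; 0 0 0.04 0 0 0; 0 0 0.09 0 0 0; -0.03 0 0.12 0 0 0; -0.05 0 0.12 0 0 0; -0.05 0 0.12 0 0 0",
  gripper=60,
)

```text
time: 47.58
eef_pos: [0.5899, -0.1495, 0.1936]
tcp_rot: [0.768, 0.641, 0.0, 0.0]
contact_force: [0.6, 1.1, 0.1]
opening: 0.601
```

```bash
python3 ball.py
python3 - <<'E'
from m import *
c=cam('side'); tops(c,'side')
c=cam('scene','sc13.png'); tops(c,'scene')
W=world(c)
for d in cut_out('scene','tray'):
    P=W[d['pixels']&(c['z_map']>0)]
    if len(P)<300: continue
    Q=P[(P[:,2]>.026)&(P[:,2]<.034)]
    print('tray',d['conf'],d['box'],cv2.minAreaRect((Q[:,:2]*1e3).astype(np.float32)),cv2.minAreaRect((P[P[:,2]<.01][:,:2]*1e3).astype(np.float32)))
E
```

```text
[ 0.58992364 -0.14949679  0.19355048] [0.6163275  1.12295614 0.08078977]
wrist ball 0.41 939 [ 0.6409 -0.1485  0.0905] 0.1 [69.1 98.5 90.5]
side ball 0.49 132 [ 0.6422 -0.1501  0.0901] 0.61 [70.6 97.1 90.1]
scene ball 0.78 151 [ 0.6399 -0.1492  0.09  ] 0.4 [68.2 97.7 90. ]
scene ball 0.55 151 [ 0.6399 -0.1492  0.09  ] 0.4 [68.2 97.6 90. ]
side 0.76 [286. 369.  32.  59.] ztop 0.0415 [ 309.2 -237.7] [97.  34.3] 75.3 tester [-241.6  -48.    41.5]
side 0.75 [414. 354.  61.  38.] ztop 0.0754 [ 492.4 -346.8] [35.8 96.5] 79.6 tester [ -42.  -123.    75.4]
side 0.74 [182. 256.  40.  36.] ztop 0.0410 [273.4 235.2] [98.3 36.6] 35.0 tester [-360.6  411.    41. ]
side 0.7 [381. 308.  62.  33.] ztop 0.0754 [ 516.8 -217.3] [35.6 96.3] 78.8 tester [-40.9   8.8  75.4]
side 0.45 [336. 211.  23.  20.] ztop 0.0413 [722.3 231.3] [55.8 56.4] 39.2 tester [ 81.9 486.7  41.3]
scene 0.87 [404. 214.  42.  32.] ztop 0.0410 [274.2 238. ] [95.6 36.9] 36.1 tester [-360.3  414.    41. ]
scene 0.86 [202. 259.  34.  43.] ztop 0.0753 [ 519.2 -214.2] [34.2 94.4] 79.4 tester [-39.1  12.3  75.3]
scene 0.75 [142. 253.  37.  38.] ztop 0.0751 [ 493.6 -345.3] [35.4 98.8] 81.3 tester [ -41.1 -121.3   75.1]
scene 0.75 [220. 222.  48.  27.] ztop 0.0406 [ 446.3 -183.3] [352.8  93. ] 21.0 tester [-116.3   29.8   40.6]
scene 0.49 [161. 289. 132.  30.] ztop 0.0870 [ 644.9 -147.4] [20.2 23.1] 6.5 tester [ 72.8 100.3  87. ]
tray 0.85 [458.5, 275.1, 143.5, 68.6] ((499.360595703125, 318.51776123046875), (168.8219451904297, 241.97109985351562), 12.696159362792969) ((480.8330078125, 312.5396728515625), (209.25668334960938, 242.92510986328125), 13.317837715148926)
```

View pics/sc13.png

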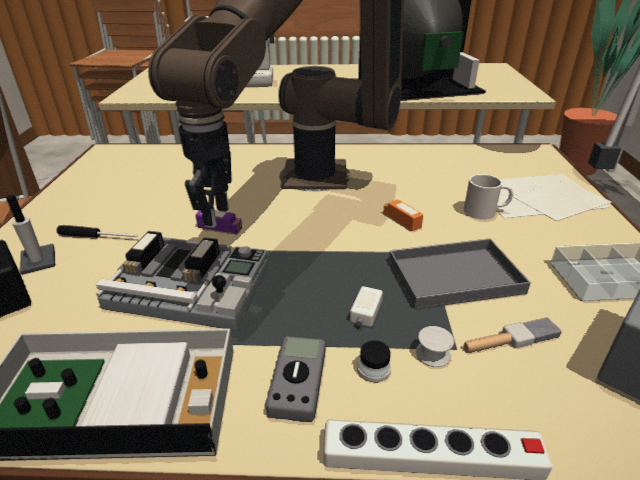

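jog_arm(
  commands="-0.02 -0.02 0 0 0 -0.18; -0.04 -0.04 0 0 0 -0.36; -0.06 -0.06 0 0 0 -0.54; -0.07 -0.0645 0 0 0 -0.72; -0.07 -0.0645 0 0 0 -0.9; -0.07 -0.0645 -0.02 0 0 -1.08; -0.07 -0.0645 -0.03 0 0 -1.26; -0.07 -0.0645 -0.04 0 0 -1.44; -0.07 -0.0645 -0.04 0 0 -1.571; -0.07 -0.0645 -0.04 0 0 -1.571; -0.07 -0.0645 -0.04 0 0 -1.571",
)

```text
time: 49.5
eef_pos: [0.5208, -0.2142, 0.1534]
tcp_rot: [0.996, -0.089, 0.0, 0.0]
contact_force: [0.6, 0.5, 0.1]
opening: 0.601
```

Run:
```python
from m import *
s=get_state(); print(s['eef_pos'],s['tcp_rot'],s['qpos'].round(2))
c=cam('wrist','w14.png'); tops(c,'wrist')
```

```text
[ 0.52075831 -0.2141668   0.1533785 ] [ 9.96028474e-01 -8.90349241e-02  2.16276395e-04  1.23514511e-04] [-0.57  0.12  1.92 -0.    1.1   1.18]
wrist 0.72 [499. 238.  90. 157.] ztop 0.0757 [ 492.3 -344. ] [35.  96.3] 79.7 tester [ -42.5 -120.2   75.7]
wrist 0.66 [353. 407.  72.  40.] ztop 0.0358 [ 422.6 -231.3] [ 52.  207.7] 81.0 tester [-131.1  -21.6   35.8]
wrist 0.6 [319. 236.  53. 155.] ztop 0.0759 [ 517.3 -213.7] [34.  95.4] 79.4 tester [-41.   12.4  75.9]
wrist 0.2 [11. 12. 18. 24.] ztop 0.0192 [716.8 -23.5] [ 4.4 12.9] 41.5 tester [121.6 235.   19.2]
```

View pics/w14.png

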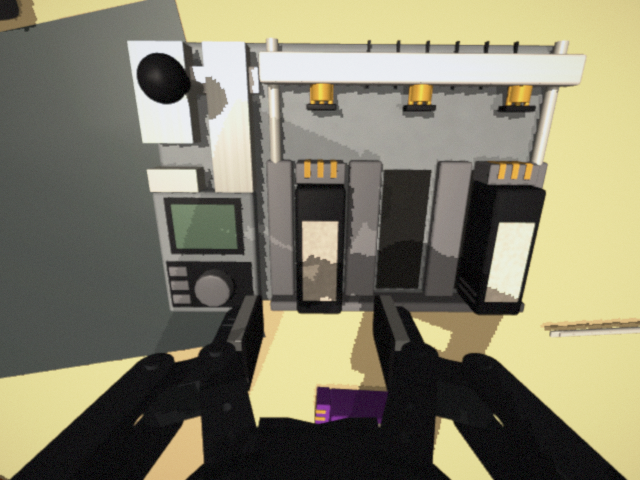

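jog_arm(
  commands="-0.003 0 -0.05 0 0 0; -0.003 0 -0.09 0 0 0; -0.003 0 -0.106 0 0 0; -0.003 0 -0.106 0 0 0; -0.003 0 -0.106 0 0 0",
)

```text
time: 50.22
eef_pos: [0.519, -0.2149, 0.049]
tcp_rot: [0.996, -0.09, 0.002, 0.001]
contact_force: [-0.5, -0.1, 0.0]
opening: 0.603
```

jog_arm(
  commands="0 0 0 0 0 0; 0 0 0 0 0 0; 0 0 0 0 0 0; 0 0 0 0 0 0",
  gripper=20,
  grip_force=60,
)

```text
time: 50.72
eef_pos: [0.519, -0.2151, 0.0493]
tcp_rot: [0.996, -0.09, 0.002, 0.001]
contact_force: [-0.1, -0.7, 5.9]
opening: 0.384
```

jog_arm(
  commands="0 0 0.05 0 0 0; 0 0.01 0.09 0 0 0; 0 0.06 0.09 0 0 0.05; 0 0.11 0.09 0 0 0.1; 0 0.165 0.09 0 0 0.15; 0 0.22 0.09 0 0 0.2; 0 0.275 0.09 0 0 0.25; 0 0.33 0.09 0 0 0.3; -0.01 0.385 0.09 0 0 0.35; -0.02 0.44 0.09 0 0 0.4; -0.03 0.495 0.08 0 0 0.4; -0.033 0.545 0.07 0 0 0.4; -0.033 0.566 0.06 0 0 0.4; -0.033 0.566 0.06 0 0 0.4; -0.033 0.566 0.06 0 0 0.4",
)

```text
time: 52.6
eef_pos: [0.4841, 0.3512, 0.1065]
tcp_rot: [0.994, 0.11, -0.001, 0.0]
contact_force: [-0.3, -0.3, -3.1]
opening: 0.387
```

Run:
```python
from m import *
s=get_state(); print(s['eef_pos'],s['tcp_rot'],s['opening'],s['contact_force'])
for n in ['wrist','scene']:
    c=cam(n,n+'15.png'); tops(c,n)
    W=world(c); ok=(c['z_map']>0)&(W[...,2]>.027)&(W[...,2]<.033)&(W[...,0]>.36)&(W[...,0]<.64)&(W[...,1]>.15)&(W[...,1]<.5)
    print(n,ok.sum(),cv2.minAreaRect((W[ok][:,:2]*1e3).astype(np.float32)))
```

```text
[0.48408717 0.35115829 0.10652135] [ 9.93970185e-01  1.09647348e-01 -7.33353863e-04  4.38869249e-04] 0.386723855444751 [-0.25300627 -0.27972567 -3.06971152]
wrist 0.72 [318. 299.  93. 248.] ztop 0.1332 [484.5 351.9] [93.3 34.1] 12.5 tester [-173.5  563.3  133.2]
wrist 7302 ((499.4783935546875, 319.3164978027344), (165.06520080566406, 240.84832763671875), 12.674612998962402)
scene 0.87 [481. 232.  42.  39.] ztop 0.1331 [495.7 336.8] [79.8 63.9] 13.3 tester [-159.8  550.4  133.1]
scene 0.76 [403. 214.  41.  33.] ztop 0.0406 [277.3 237.6] [95.6 38.2] 40.8 tester [-357.1  414.1   40.6]
scene 0.75 [141. 252.  39.  42.] ztop 0.0752 [ 493.4 -345.8] [37.3 96.3] 79.9 tester [ -41.2 -121.9   75.2]
scene 0.57 [218. 220.  49.  26.] ztop 0.0408 [ 308.7 -235.5] [96.1 37.9] 75.8 tester [-242.5  -46.    40.8]
scene 634 ((505.705322265625, 286.38519287109375), (169.74009704589844, 306.9024963378906), 12.910781860351562)
```

View pics/wrist15.png

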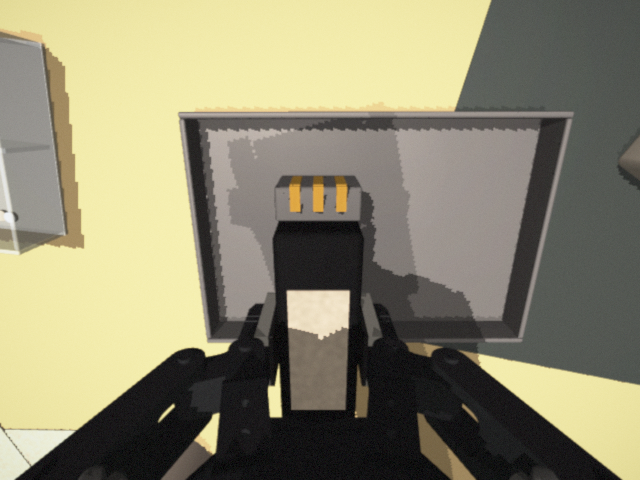

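jog_arm(
  commands="0 0 -0.04 0 0 0; 0 0 -0.07 0 0 0; 0 0 -0.08 0 0 0; 0 0 -0.085 0 0 0; 0 0 -0.085 0 0 0; 0 0 -0.085 0 0 0",
)

```text
time: 53.55
eef_pos: [0.4856, 0.3524, 0.0236]
tcp_rot: [0.994, 0.11, 0.001, -0.0]
contact_force: [0.2, 0.9, -3.2]
opening: 0.384
```

jog_arm(
  commands="0 0 -0.001 0 0 0; 0 0 -0.0015 0 0 0; 0 0 -0.0015 0 0 0",
)

```text
time: 53.92
eef_pos: [0.4849, 0.3521, 0.0211]
tcp_rot: [0.994, 0.11, 0.0, -0.0]
contact_force: [0.1, 0.5, -1.9]
opening: 0.383
```

jog_arm(
  commands="0 0 -0.0008 0 0 0; 0 0 -0.0015 0 0 0; 0 0 -0.0015 0 0 0",
)

```text
time: 54.3
eef_pos: [0.4851, 0.3522, 0.0207]
tcp_rot: [0.994, 0.11, 0.0, -0.0]
contact_force: [-2.0, -2.0, 6.6]
opening: 0.382
```

jog_arm(
  commands="0 0 0.001 0 0 0; 0 0 0.001 0 0 0; 0 0 0.001 0 0 0; 0 0 0.03 0 0 0; 0 0 0.08 0 0 0; 0 -0.03 0.13 0 0 0; 0.02 -0.09 0.14 0 0 0; 0.03 -0.15 0.14 0 0 0; 0.03 -0.21 0.14 0 0 -0.05; 0.03 -0.27 0.14 0 0 -0.1; 0.03 -0.33 0.14 0 0 -0.15; 0.03 -0.39 0.14 0 0 -0.2; 0.03 -0.45 0.14 0 0 -0.25; 0.03 -0.51 0.14 0 0 -0.3; 0.02 -0.57 0.14 0 0 -0.35; 0.01 -0.63 0.14 0 0 -0.4; 0.007 -0.68 0.13 0 0 -0.4; 0.007 -0.696 0.13 0 0 -0.4; 0.007 -0.696 0.13 0 0 -0.4; 0.007 -0.696 0.13 0 0 -0.4",
  gripper=60,
)

```text
time: 56.8
eef_pos: [0.4919, -0.3426, 0.1492]
tcp_rot: [0.996, -0.089, -0.0, -0.0]
contact_force: [0.4, 0.1, -1.2]
opening: 0.603
```

Run:
```python
from m import *
s=get_state(); print(s['eef_pos'],s['tcp_rot'],s['qpos'].round(2))
for n in ['wrist','scene','side']:
    c=cam(n,n+'16.png'); tops(c,n)
```

```text
[ 0.4919097  -0.34260014  0.14915252] [ 9.96006455e-01 -8.92806773e-02 -7.15115746e-05 -3.12603868e-04] [-0.78  0.2   1.84  0.    1.1   0.97]
wrist 0.78 [323. 234.  52. 158.] ztop 0.0759 [ 492.3 -344.5] [34.  96.1] 79.4 tester [ -42.5 -120.7   75.9]
wrist 0.65 [241. 418. 111.  53.] ztop 0.0405 [ 391.8 -283.8] [ 86.  252.7] 56.3 tester [-152.1  -78.7   40.5]
scene 0.77 [142. 253.  38.  41.] ztop 0.0752 [ 493.5 -343.9] [35.4 96.4] 81.6 tester [ -41.4 -119.9   75.2]
scene 0.73 [402. 216.  40.  32.] ztop 0.0408 [275.5 237.3] [95.7 34.2] 34.6 tester [-358.9  413.5   40.8]
scene 0.71 [475. 264.  41.  43.] ztop 0.0451 [484.7 350.9] [97.1 34.9] 12.5 tester [-173.1  562.3   45.1]
scene 0.64 [220. 220.  51.  26.] ztop 0.0409 [ 310.2 -235.8] [96.2 36.7] 73.4 tester [-241.   -46.    40.9]
side 0.83 [182. 254.  37.  37.] ztop 0.0409 [273.1 234.6] [95.4 36.9] 36.3 tester [-360.7  410.4   40.9]
side 0.81 [245. 215.  44.  26.] ztop 0.0449 [484.4 349.4] [96.7 38.4] 13.1 tester [-173.2  560.8   44.9]
side 0.81 [287. 369.  35.  57.] ztop 0.0415 [ 308.5 -238.5] [98.2 33.3] 75.0 tester [-242.2  -49.    41.5]
side 0.56 [416. 355.  58.  38.] ztop 0.0755 [ 492.3 -346.8] [36.5 95.8] 79.9 tester [ -42.1 -123.    75.5]
side 0.37 [255. 220.  95.  54.] ztop 0.0285 [500.8 315.4] [168.7 246.4] 12.2 tester [-151.   530.2   28.5]
```

View pics/scene16.png

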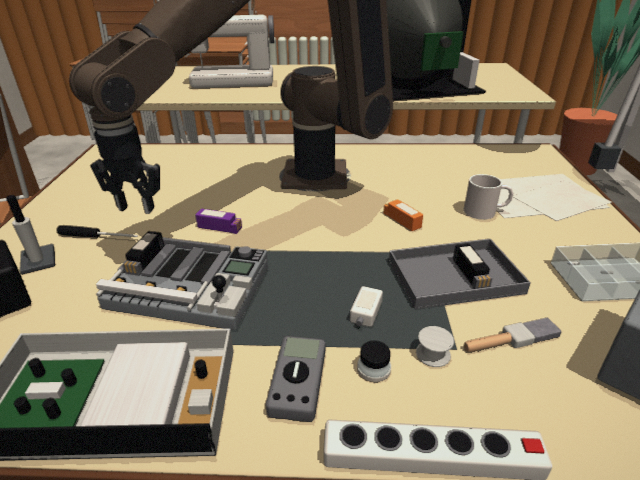

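jog_arm(
  commands="0 0 -0.05 0 0 0; 0 0 -0.09 0 0 0; 0 0 -0.102 0 0 0; 0 0 -0.102 0 0 0; 0 0 -0.102 0 0 0",
)

```text
time: 57.72
eef_pos: [0.4929, -0.3452, 0.0493]
tcp_rot: [0.996, -0.09, 0.002, 0.001]
contact_force: [0.7, -0.5, 0.0]
opening: 0.598
```

jog_arm(
  commands="0 0 0 0 0 0; 0 0 0 0 0 0; 0 0 0 0 0 0; 0 0 0 0 0 0",
  gripper=20,
  grip_force=60,
)

```text
time: 58.22
eef_pos: [0.4928, -0.3453, 0.0495]
tcp_rot: [0.996, -0.09, 0.002, 0.001]
contact_force: [-0.9, -0.1, 5.8]
opening: 0.388
```

jog_arm(
  commands="0 0 0.05 0 0 0; 0 0.01 0.09 0 0 0; 0.02 0.06 0.09 0 0 0.05; 0.03 0.115 0.09 0 0 0.1; 0.03 0.17 0.09 0 0 0.15; 0.03 0.225 0.09 0 0 0.2; 0.03 0.28 0.09 0 0 0.25; 0.03 0.335 0.09 0 0 0.3; 0.03 0.39 0.09 0 0 0.35; 0.02 0.445 0.09 0 0 0.4; 0.01 0.5 0.09 0 0 0.4; 0.008 0.555 0.08 0 0 0.4; 0.008 0.61 0.07 0 0 0.4; 0.008 0.629 0.06 0 0 0.4; 0.008 0.629 0.06 0 0 0.4; 0.008 0.629 0.06 0 0 0.4",
)

```text
time: 60.22
eef_pos: [0.4995, 0.2838, 0.1068]
tcp_rot: [0.994, 0.109, -0.0, 0.0]
contact_force: [0.4, -0.2, -2.9]
opening: 0.38
```

Run:
```python
from m import *
s=get_state(); print(s['eef_pos'],s['tcp_rot'],s['opening'],s['contact_force'])
for n in ['wrist','scene']:
    c=cam(n,n+'17.png'); tops(c,n)
```

```text
[0.49949571 0.28379277 0.10679711] [ 9.94009598e-01  1.09291127e-01 -4.63802462e-04  3.90781606e-04] 0.379987659042065 [ 0.44401614 -0.22798646 -2.92880256]
wrist 0.95 [214. 240.  75. 165.] ztop 0.0458 [484.7 352.6] [96.1 34.5] 12.7 tester [-173.4  564.    45.8]
wrist 0.78 [318. 296.  90. 256.] ztop 0.1333 [500.9 284.7] [94.5 34.2] 12.7 tester [-145.5  500.   133.3]
wrist 0.74 [580. 124. 116. 150.] ztop 0.0337 [615.8 126.5] [45.7 78.8] 71.5 tester [ -4.3 364.7  33.7]
scene 0.88 [446. 236.  36.  43.] ztop 0.1331 [504.9 283.9] [89. 34.] 11.8 tester [-141.3  500.   133.1]
scene 0.85 [219. 221.  51.  26.] ztop 0.0410 [ 310.3 -235.5] [97.4 37.3] 75.4 tester [-240.9  -45.7   41. ]
scene 0.84 [475. 267.  36.  45.] ztop 0.0448 [489.6 351.6] [88. 35.] 14.4 tester [-168.4  563.9   44.8]
scene 0.65 [405. 213.  41.  31.] ztop 0.0407 [275.2 237.9] [93.5 34.3] 34.5 tester [-359.3  414.    40.7]
scene 0.5 [514. 335.  98.  39.] ztop 0.0205 [686.  377.1] [ 41.9 179.8] 18.0 tester [ 20.4 623.8  20.5]
```

View pics/wrist17.png

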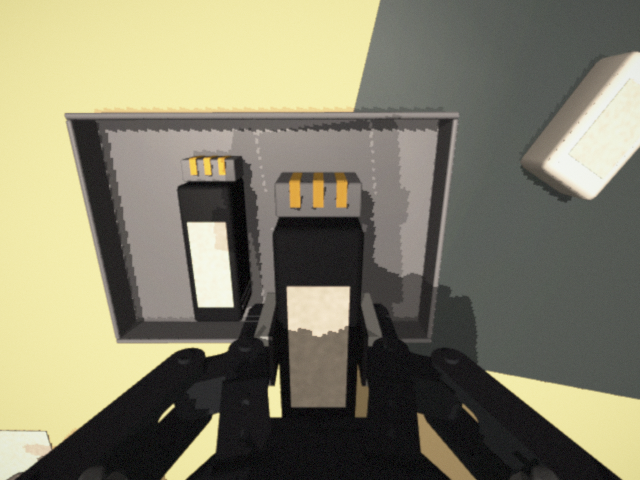

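jog_arm(
  commands="0 0 -0.04 0 0 0; 0 0 -0.07 0 0 0; 0 0 -0.08 0 0 0; 0 0 -0.086 0 0 0; 0 0 -0.086 0 0 0; 0 0 -0.0868 0 0 0; 0 0 -0.0876 0 0 0; 0 0 -0.0876 0 0 0",
)

```text
time: 61.42
eef_pos: [0.5005, 0.2853, 0.0209]
tcp_rot: [0.994, 0.11, 0.001, -0.0]
contact_force: [-0.4, -0.3, 2.9]
opening: 0.384
```

Contact with the floor; release, lift, and check.

jog_arm(
  commands="0 0 0 0 0 0; 0 0 0 0 0 0; 0 0 0 0 0 0; 0 0 0.03 0 0 0; 0 0 0.08 0 0 0; 0 0 0.13 0 0 0; 0.02 -0.05 0.18 0 0 0; 0.04 -0.1 0.2 0 0 0; 0.06 -0.15 0.2 0 0 0; 0.08 -0.2 0.2 0 0 0; 0.08 -0.2 0.2 0 0 0; 0.08 -0.2 0.2 0 0 0",
  gripper=60,
)

```text
time: 62.92
eef_pos: [0.5792, 0.0852, 0.2191]
tcp_rot: [0.994, 0.109, -0.0, -0.0]
contact_force: [-0.4, 0.9, 0.4]
opening: 0.599
```

```bash
python3 ball.py
python3 - <<'E'
from m import *
for n in ['scene','side']:
    c=cam(n,n+'18.png'); tops(c,n)
E
```

```text
[0.5792106  0.08517915 0.21912235] [-0.35802182  0.88233885  0.42559671]
wrist ball 0.72 1031 [ 0.641  -0.148   0.0905] 0.18 [69.  99.  90.5]
side ball 0.54 123 [ 0.6421 -0.1502  0.0903] 0.55 [70.6 97.  90.3]
scene ball 0.66 171 [ 0.6398 -0.1491  0.09  ] 0.4 [68.1 97.7 90. ]
scene 0.77 [402. 214.  40.  29.] ztop 0.0407 [275.1 236.6] [96.5 34.8] 36.4 tester [-359.2  412.8   40.7]
scene 0.76 [475. 266.  38.  45.] ztop 0.0450 [485.7 350.7] [98.5 34.5] 11.8 tester [-172.1  562.3   45. ]
scene 0.58 [219. 220.  47.  26.] ztop 0.0408 [ 308.9 -236. ] [97.  38.1] 76.9 tester [-242.2  -46.5   40.8]
scene 0.56 [441. 268.  33.  40.] ztop 0.0451 [503.4 284.1] [97.8 35. ] 12.9 tester [-142.9  499.9   45.1]
side 0.97 [182. 255.  39.  34.] ztop 0.0409 [273.7 233.6] [99.5 35.1] 35.7 tester [-360.   409.5   40.9]
side 0.83 [247. 215.  41.  25.] ztop 0.0452 [488.  329.8] [96.3 79.1] 11.0 tester [-166.1  542.2   45.2]
side 0.82 [287. 369.  33.  60.] ztop 0.0416 [ 309.2 -237.3] [97.8 34. ] 75.9 tester [-241.7  -47.7   41.6]
side 0.7 [261. 222.  31.  26.] ztop 0.0450 [501.6 281.7] [94.6 35.1] 14.0 tester [-144.2  497.3   45. ]
```

View pics/scene18.png

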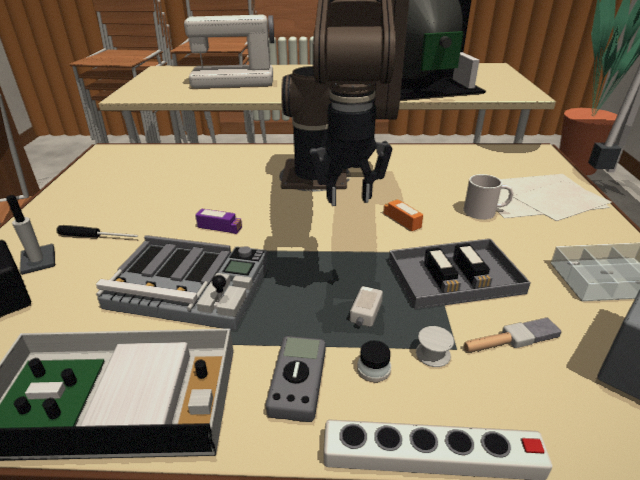

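```bash
python3 -c "
from h import *
print(ctrl.sign_off())"
```

```text
the job is handed in; nothing more can be done
None
```

The two packs present (no third was in view) went through the tester and now lie in the grey tray, and the job is handed in at about 63 s.

- **Bays and probes:** I laid the packs in the rightmost bay and the bay next to the console, contacts towards the probes. The lever parked in its notch and held there by itself; the ball stayed about 40 mm forward with the gripper away.
- **Test key:** I pressed it in 0.5 mm steps. The force peaked at about 5.5 N and then dropped, so it clicked. I stopped roughly 4 mm down, short of the 9 mm stop, and let it up.
- **Lever freed:** The lever ball measures back at its starting point, so the probe bar is fully withdrawn.
- **Tray:** Both packs lie upright and parallel on the tray floor, about 70 mm apart, tops at about 45 mm. The scene picture shows the other things where they were.

**Position during the test:** when the bar came forward, the probes pushed both packs about 6 mm back against the front stop, so the rightmost one sat about 1 mm outside the 5 mm tolerance. I nudged both forward against the probes before pressing the key. The pack next to the console moved forward, by 1 to 4 mm depending on the camera, and stayed there. The rightmost pack slid back to the stop. The pictures before the key press still showed the probes touching both.

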